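Load the measured shafts upright into the handled carrier

TASK

Lift the empty shaft carrier by its handle off the white stand and set it down on the black rubber mat beside the stand. Then take every steel shaft that lies in a V-rest and stand it upright in the carrier, one shaft to a tube, seated on the tube's floor. Leave the loupe and the sample ring where they are.

Things in the scene. Friction and masses are not known exactly. Their poses are not given: they have to be found in the camera images.
- carrier: loose aluminium carrier, 0.45 kg: base plate 100 (x) x 165 (y) x 8 mm, origin at the centre of its underside, z up. Four upright grey tubes (outside 39, bore 31 mm; rims 74 mm, floors 8 mm above the origin) at x = +-25, y = +-56 mm. A shaft seated in a tube has its centre 68 mm above the origin and stands 54 mm out of the tube. A handle loop stands in the middle.
- handle (a point): middle of the level top bar of the carrier's handle, 105 mm above the carrier's origin. The handle is an upright loop of 12 mm round bar in the carrier's x-z plane at y = 0; the top bar runs along the carrier's x from -20 to 20 mm and is open beneath; pinch it across y from above.
- stand: white metal stand fixed to the desk, plate 130 (x) x 190 (y) mm on four legs, top 60 mm above the desk. Origin at the middle, at desk height. The carrier starts on it.
- mat: black rubber mat fixed on the desk next to the stand (to its left or right), 150 (x) x 240 (y) x 2.5 mm; origin at the centre of its underside.
- shaft_0: plain steel stepped shaft, 120 mm long, both ends alike, 0.1 kg: the middle 90 mm is 20 mm in diameter, the last 15 mm at each end 14 mm. Origin at its centre, own x axis along its length. At the start it lies level in the V-rest of the same number, axis 30 mm above the desk, overhanging the rest by about 48 mm at each end. May be absent.
- shaft_1: plain steel stepped shaft, 120 mm long, both ends alike, 0.1 kg: the middle 90 mm is 20 mm in diameter, the last 15 mm at each end 14 mm. Origin at its centre, own x axis along its length. At the start it lies level in the V-rest of the same number, axis 30 mm above the desk, overhanging the rest by about 48 mm at each end. May be absent.
- shaft_2: plain steel stepped shaft, 120 mm long, both ends alike, 0.1 kg: the middle 90 mm is 20 mm in diameter, the last 15 mm at each end 14 mm. Origin at its centre, own x axis along its length. At the start it lies level in the V-rest of the same number, axis 30 mm above the desk, overhanging the rest by about 48 mm at each end. May be absent.
- shaft_3: plain steel stepped shaft, 120 mm long, both ends alike, 0.1 kg: the middle 90 mm is 20 mm in diameter, the last 15 mm at each end 14 mm. Origin at its centre, own x axis along its length. At the start it lies level in the V-rest of the same number, axis 30 mm above the desk, overhanging the rest by about 48 mm at each end. May be absent.
- rest_0: steel V-block fixed to the desk, 24 (x, along the V) x 50 (y) x 34 mm high, a 90 degree V open at the top along its x axis; origin at the centre of the underside.
- rest_1: steel V-block fixed to the desk, 24 (x, along the V) x 50 (y) x 34 mm high, a 90 degree V open at the top along its x axis; origin at the centre of the underside.
- rest_2: steel V-block fixed to the desk, 24 (x, along the V) x 50 (y) x 34 mm high, a 90 degree V open at the top along its x axis; origin at the centre of the underside.
- rest_3: steel V-block fixed to the desk, 24 (x, along the V) x 50 (y) x 34 mm high, a 90 degree V open at the top along its x axis; origin at the centre of the underside.
- loupe: black eyepiece magnifier standing on the desk, 39 mm across, 38 mm high, origin under its centre; bystander, loose.
- sample_ring: flat steel sample ring lying on the desk, 62 mm across, 16 mm high, origin under its centre; bystander, loose.
- trace_unit: black-and-grey tracing machine fixed on the desk between the shafts and the carrier, a thing to keep clear of: base 350 (x) x 197 (y) x 70 mm with a measuring head over it about 230 mm high and a column at the back about 310 mm high. Origin at the middle of its base, at desk height.

How it is judged:
On the way, in this order (a step that is already met when the one before it is completed fails the run):
1. the carrier stands level on the mat (horizontal distance between carrier and mat below 0.05 m and height (world z) of carrier below 0.009 m and angle between carrier's own z axis and vertical below 0.08 rad and linear speed of carrier below 0.03 m/s), for 0.2 s.
2. every shaft stands in a tube of the carrier (angle between the x axis of each of shaft_0, shaft_1, shaft_2, shaft_3 and the z axis of carrier, either way round below 0.25 rad and z of shaft_0 in the frame of carrier between 0.055 and 0.078 m and x of shaft_0 in the frame of carrier between -0.045 and 0.045 m and (y of shaft_0 in the frame of carrier between 0.036 and 0.076 m or y of shaft_0 in the frame of carrier between -0.076 and -0.036 m) and linear speed of each of shaft_0, shaft_1, shaft_2, shaft_3 below 0.03 m/s and z of shaft_1 in the frame of carrier between 0.055 and 0.078 m and x of shaft_1 in the frame of carrier between -0.045 and 0.045 m and (y of shaft_1 in the frame of carrier between 0.036 and 0.076 m or y of shaft_1 in the frame of carrier between -0.076 and -0.036 m) and z of shaft_2 in the frame of carrier between 0.055 and 0.078 m and x of shaft_2 in the frame of carrier between -0.045 and 0.045 m and (y of shaft_2 in the frame of carrier between 0.036 and 0.076 m or y of shaft_2 in the frame of carrier between -0.076 and -0.036 m) and z of shaft_3 in the frame of carrier between 0.055 and 0.078 m and x of shaft_3 in the frame of carrier between -0.045 and 0.045 m and (y of shaft_3 in the frame of carrier between 0.036 and 0.076 m or y of shaft_3 in the frame of carrier between -0.076 and -0.036 m)), for 0.2 s.
At the end, for the whole second after the job is handed in: The carrier stands level on the mat (its centre within 50 mm of the mat's centre when set down, and within 65 mm at the end), and every shaft present stands in one of its tubes, seated on the floor (centre 55 to 78 mm above the carrier's origin) and within 0.25 rad of upright (horizontal distance between carrier and mat below 0.065 m and height (world z) of carrier below 0.009 m and angle between carrier's own z axis and vertical below 0.08 rad and angle between the x axis of each of shaft_0, shaft_1, shaft_2, shaft_3 and the z axis of carrier, either way round below 0.25 rad and z of shaft_0 in the frame of carrier between 0.055 and 0.078 m and x of shaft_0 in the frame of carrier between -0.045 and 0.045 m and (y of shaft_0 in the frame of carrier between 0.036 and 0.076 m or y of shaft_0 in the frame of carrier between -0.076 and -0.036 m) and z of shaft_1 in the frame of carrier between 0.055 and 0.078 m and x of shaft_1 in the frame of carrier between -0.045 and 0.045 m and (y of shaft_1 in the frame of carrier between 0.036 and 0.076 m or y of shaft_1 in the frame of carrier between -0.076 and -0.036 m) and z of shaft_2 in the frame of carrier between 0.055 and 0.078 m and x of shaft_2 in the frame of carrier between -0.045 and 0.045 m and (y of shaft_2 in the frame of carrier between 0.036 and 0.076 m or y of shaft_2 in the frame of carrier between -0.076 and -0.036 m) and z of shaft_3 in the frame of carrier between 0.055 and 0.078 m and x of shaft_3 in the frame of carrier between -0.045 and 0.045 m and (y of shaft_3 in the frame of carrier between 0.036 and 0.076 m or y of shaft_3 in the frame of carrier between -0.076 and -0.036 m)); the robot touches nothing.
It fails at once if the loupe is pushed more than 30 mm (distance of loupe from where it was at the start of the episode above 0.03 m).
It fails at once if the sample ring is pushed more than 30 mm (distance of sample_ring from where it was at the start of the episode above 0.03 m).
Of shaft_0, shaft_1, shaft_2, shaft_3 only 3 to 4 are there at a start; the rules pass over those that are not, and their reading is None.
At some moment in a run one of carrier may be knocked a few centimetres aside while the robot is not near it.
It also fails if it takes over 210 s, if anything falls off the work surface, if the arm or the gripper's body presses on something with over 40 N, if the wrist force passes 120 N, or if a joint passes its speed limit or range.

ROBOT

A 7-joint arm with a two-finger parallel gripper is mounted at the origin on a cart in front of the work surface, level with it; the furniture and walls round the work are solid. World frame = base frame: x ahead of the robot, y to its left, z up, the work surface at z = 0. Lengths are in m, angles in rad, forces in N, time in s.
With the tool pointing down it reaches from about 0.4 to 0.75 m from the base axis. Payload 19.5 kg.
Tool frame: the origin (TCP) lies midway between the tips of the shut fingers; the grasp point (between the pads) lies 19 mm behind it (grasp_offset is the distance from the TCP to the grasp point, in m); x points along the fingers, z is the direction in which the jaws open and shut, and the axes are right-handed (so a half turn about x gives the same grasp; the last joint's range is limited). The gripper opens to 85 mm and grips with 20 to 120 N. Pads are 22 mm wide; open, the fingers measure 114 mm over their backs; the gripper's body (76 mm by 85 mm) begins 54 mm behind the grasp point. The pads swing forward as they close: fully open they stand 13 mm farther back than shut.
Start: joints at [1.058, 0.707, -0.028, 1.485, 0.022, 0.951, -0.075], TCP at [0.261, -0.512, 0.231] pointing down, gripper open.
Joint ranges: [-2.71, 2.71], [-0.32, 2.16], [-1.57, 1.52], [0, 2.45], [-1.46, 4.6], [0, 2.02], [-2.83, 2.83]. Speed limits (rad/s): [1.89, 1.89, 2.57, 2.57, 3.01, 3.01, 3.01].

INTERFACE

Orientations are given as a unit quaternion [x, y, z, w].
In Python, from bench import sense, grab_frame, calibration, sign_off, grasp_offset gives the robot as it stands.
- The arm moves only by the shell command python3 -m inch 'ROWS'. ROWS is a JSON object of lists of equal length, an entry for each row: "delta_pos": the shift along the tool's x, y, z in mm, a list of three; "turn": the turn, a rotation vector about the tool's x, y, z in rad, a list of three; "fingers": the opening in per cent of the stroke, from 0 (shut) to 100 (fully open). In form: {"delta_pos": [[dx, dy, dz], ...], "turn": [[ax, ay, az], ...], "fingers": [fingers, ...]}. A call has 1 to 20 rows; each row shifts and turns the pose as measured when the row begins, along the tool's axes as they then stand; what a row does not reach is not made up. A row lasts 1/10 s, in which the tool goes at most 50 mm and 8.59 degrees, less where a joint would pass 70% of its speed; a pose out of reach is approached as far as the arm can. A call with a gripper value outside its range is refused whole. The fingers move at their own pace and stop on an object; the grip force is fixed at half the most. Time passes only in rows, so rows that do not move let the fingers close. It gives the time, the measured TCP pose, the force and the opening at its end, in the units of the state.
- sense(): the state, without advancing time (a new reading comes with each control period).
- grab_frame(name): name is "scene" or "top" or "wrist"; returns (picture, depth): 400x640x3 uint8, blue, green, red; 400x640 float32, m along the optical axis (not along the pixel's ray), 0 where there is no reading.
- calibration(name): a dict with "camera_matrix" (3x3 intrinsics, pixels), "position" and "rotation" of the camera in the world; the wrist camera has in their place "mount" (4x4, takes a point from camera to tool coordinates, whose origin is the TCP and whose axes are the tool frame's). Camera axes: x right, y down, z forward; pixel columns grow to the right and rows downward; lengths in m; the calibration is good to about 2 mm. A picture is of the moment at which its call begins: read the wrist's pose just before it. calibration takes no time and is no camera call.
- sign_off(): hands the job in, once; it reports no verdict.
The state is a dict: "time": time; "q": joint angles; "qd": joint speeds; "joint_torque": joint torques, N m; "tcp_pos": TCP position; "eef_rot": TCP orientation; "contact_force": force on the tool from outside, world axes, zero at the start; "torque": the same for the moment, N m; "gripper_width": finger opening in m.
Only numpy, scipy, OpenCV 4.12 (cv2) and the standard library are available. Lean on these libraries where they do the work, as an engineer would, in place of code of your own. Each camera call takes 0.05 s, during which the arm holds its last target. There are 200 camera calls.

## Working session

There is one attempt and no reset: what is moved stays moved. The work goes in short steps, Python scripts to look and compute and a shell command to move; the robot and the scene stay as the last step left them, time stands still between calls to the robot, and variables do not carry over. Pictures are saved under pics/ and viewed, about 12 in all and at most 16, crops included, and the job is handed in when it is done.

```bash
ls; mkdir -p pics; cat > h.py <<'E'
import numpy as np, cv2
from scipy.spatial.transform import Rotation as R
from bench import sense, grab_frame, calibration
def cam(name,s=None):
    c=calibration(name);K=np.array(c["camera_matrix"])
    if "mount" in c:
        s=s or sense();T=np.eye(4);T[:3,:3]=R.from_quat(s["eef_rot"]).as_matrix();T[:3,3]=s["tcp_pos"]
        T=T@np.array(c["mount"]);return K,T[:3,:3],T[:3,3]
    r=np.array(c["rotation"]);r=r if r.shape==(3,3) else R.from_quat(r).as_matrix()
    return K,r,np.array(c["position"])
def shot(name,f):
    c=cam(name);p,d=grab_frame(name);cv2.imwrite(f"pics/{f}.png",p);np.savez(f"pics/{f}.npz",p=p,d=d,K=c[0],R=c[1],t=c[2]);return p,d,c
def load(f):
    z=np.load(f"pics/{f}.npz");return z["p"],z["d"],(z["K"],z["R"],z["t"])
def cloud(d,c):
    K,r,t=c;v,u=np.mgrid[:d.shape[0],:d.shape[1]]
    P=np.stack([(u-K[0,2])/K[0,0]*d,(v-K[1,2])/K[1,1]*d,d],-1)@r.T+t;P[d==0]=np.nan;return P
def ray(u,v,z,c):
    K,r,t=c;w=r@np.array([(u-K[0,2])/K[0,0],(v-K[1,2])/K[1,1],1]);return t+w*(z-t[2])/w[2]
def st():
    s=sense();print(round(s["time"],2),np.round(s["tcp_pos"],4),"rot cols",np.round(R.from_quat(s["eef_rot"]).as_matrix().T,3).tolist(),"F",np.round(s["contact_force"],1),"w",round(s["gripper_width"],4),"q",np.round(s["q"],2))
E
python3 - <<'E'
from h import *
st()
for n in("top","scene"):
    p,d,c=shot(n,n+"0");print(n,c[0].tolist(),np.round(c[1],3).tolist(),c[2])
from bench import grasp_offset;print(grasp_offset if not callable(grasp_offset) else grasp_offset())
E
```

```text
pics
0.0 [ 0.2607 -0.5122  0.2308] rot cols [[-0.0, 0.001, -1.0], [0.891, 0.454, -0.0], [0.454, -0.891, -0.001]] F [-0.6 -1.1 -0.4] w 0.0853 q [ 1.06  0.71 -0.03  1.48  0.02  0.95 -0.08]
top [[384.01013288679826, 0.0, 323.94323383154796], [0.0, 384.01013288679826, 198.05874747448732], [0.0, 0.0, 1.0]] [[0.028, -0.991, 0.128], [-0.999, -0.026, 0.019], [-0.016, -0.128, -0.992]] [ 0.4308365  -0.11287715  1.03853561]
scene [[415.5545720325567, 0.0, 318.404377816377], [0.0, 415.5545720325567, 205.32614899980848], [0.0, 0.0, 1.0]] [[0.822, -0.25, 0.511], [-0.569, -0.347, 0.745], [-0.009, -0.904, -0.428]] [-0.04877853 -0.95550646  0.62029832]
0.0187
```

View pics/top0.png

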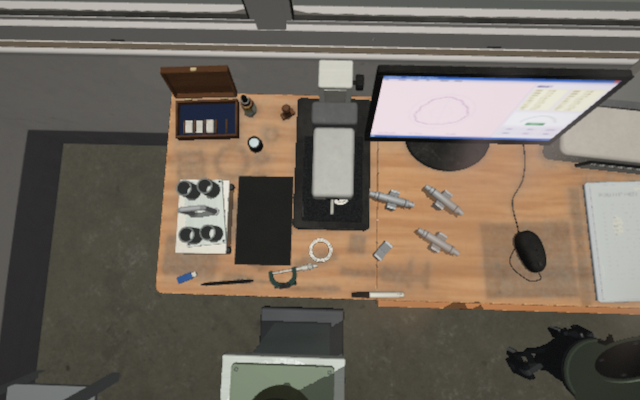

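View pics/scene0.png

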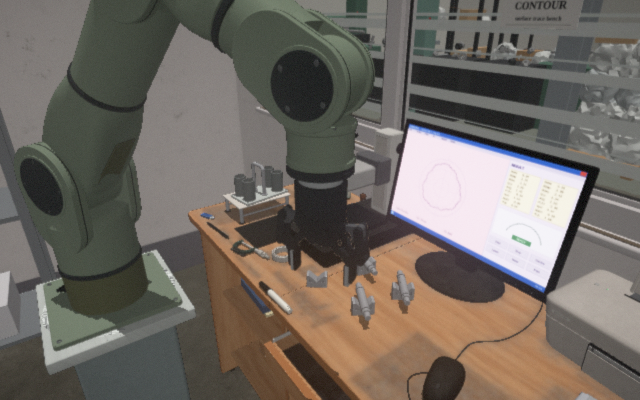

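Top view: carrier on the stand (203,215), mat to its right (264,220), tracer (332,165), three shafts at (391,200), (442,200), (437,241), and an empty rest at (383,250). Loupe at (255,144), ring at (320,250).

```bash
python3 - <<'E'
from h import *
p,d,c=load("top0");P=cloud(d,c)
X,Y,Z=P[...,0],P[...,1],P[...,2]
def rng(n,m):
    a=P[m];print(n,m.sum(),"med",np.round(np.median(a,0),3),"min",np.round(a.min(0),3),"max",np.round(a.max(0),3))
for n,(u,v) in dict(s1=(391,200),s2=(442,200),s3=(437,241)).items():
    m=np.zeros_like(Z,bool);m[v-25:v+25,u-27:u+27]=1;m&=(Z>.026)&(Z<.05)
    k,l,s,ce=cv2.connectedComponentsWithStats(m.astype(np.uint8));i=l[v-3:v+4,u-3:u+4].max();m=l==i
    rng(n,m);xy=P[m][:,:2];
    (cx,cy),wh,an=cv2.minAreaRect((xy*1000).astype(np.float32));e,V=np.linalg.eigh(np.cov(xy.T));print(xy.mean(0),(cx,cy),wh,"axis",V[:,1],np.arctan2(V[1,1],V[0,1]))
for n,(u0,u1,v0,v1,z0,z1) in dict(plate=(170,240,170,260,.052,.066),rims=(170,240,170,260,.12,.15),handle=(170,240,170,260,.155,.18),tracer=(290,375,95,232,.05,.4)).items():
    m=np.zeros_like(Z,bool);m[v0:v1,u0:u1]=1;m&=(Z>z0)&(Z<z1)
    if m.any(): rng(n,m);print(cv2.minAreaRect((P[m][:,:2]*1000).astype(np.float32)))
m=np.zeros_like(Z,bool);m[170:270,232:296]=1;m&=(p.max(-1)<45)&(abs(Z)<.01);m=cv2.morphologyEx(m.astype(np.uint8),cv2.MORPH_OPEN,np.ones((5,5)))>0
rng("mat",m);print(cv2.minAreaRect((P[m][:,:2]*1000).astype(np.float32)))
for q in[(255,144),(320,250),(383,250),(310,265)]:print(q,np.round(P[q[1],q[0]],3), np.round(ray(*q,.02,c),3))
im=cv2.resize(p[165:280,165:300],None,fx=5.5,fy=5,interpolation=3);cv2.imwrite("pics/c1.png",im)
im=cv2.resize(p[180:265,365:465],None,fx=7,fy=7,interpolation=3);cv2.imwrite("pics/c2.png",im)
E
```

```text
s1 424 med [ 0.561 -0.272  0.038] min [ 0.536 -0.327  0.026] max [ 0.587 -0.211  0.045]
[ 0.56109522 -0.26984769] (561.2750244140625, -269.5453796386719) (51.890846252441406, 113.8803482055664) axis [0.24312495 0.96999498] 1.3252101516885137
s2 438 med [ 0.562 -0.405  0.037] min [ 0.525 -0.457  0.026] max [ 0.602 -0.356  0.044]
[ 0.562556   -0.40501875] (563.4254150390625, -405.9064025878906) (119.21988677978516, 50.01126480102539) axis [0.59532678 0.80348368] 0.9331240383198552
s3 458 med [ 0.453 -0.39   0.038] min [ 0.419 -0.444  0.026] max [ 0.488 -0.336  0.046]
[ 0.45335389 -0.38934111] (453.7235412597656, -389.6172180175781) (119.02849578857422, 50.02080535888672) axis [0.50045075 0.86576501] 1.0466769969019072
plate 980 med [0.46  0.217 0.062] min [0.407 0.153 0.055] max [0.597 0.284 0.066]
((501.726318359375, 218.3873291015625), (189.71572875976562, 130.91232299804688), 0.2346467673778534)
rims 571 med [0.509 0.211 0.134] min [0.434 0.159 0.12 ] max [0.588 0.262 0.15 ]
((510.7735595703125, 210.47616577148438), (149.03591918945312, 88.3177261352539), 7.802028656005859)
handle 150 med [0.51  0.206 0.17 ] min [0.502 0.178 0.155] max [0.518 0.243 0.175]
((510.4806213378906, 210.69244384765625), (11.62165355682373, 66.63109588623047), 6.811107158660889)
tracer 10110 med [ 0.627 -0.114  0.074] min [ 0.477 -0.218  0.05 ] max [ 0.828 -0.013  0.287]
((652.7372436523438, -115.45067596435547), (205.33609008789062, 350.5684814453125), 89.9890365600586)
mat 4659 med [0.499 0.068 0.004] min [ 0.383 -0.006 -0.004] max [0.62  0.142 0.01 ]
((501.3500061035156, 68.28974151611328), (236.1787872314453, 146.52394104003906), 0.534309446811676)
(255, 144) [0.702 0.096 0.036] [0.706 0.1   0.02 ]
(320, 250) [ 0.424 -0.086 -0.   ] [ 0.424 -0.086  0.02 ]
(383, 250) [ 0.429 -0.251  0.022] [ 0.429 -0.252  0.02 ]
(310, 265) [ 0.384 -0.061  0.013] [ 0.385 -0.061  0.02 ]
```

View pics/c1.png

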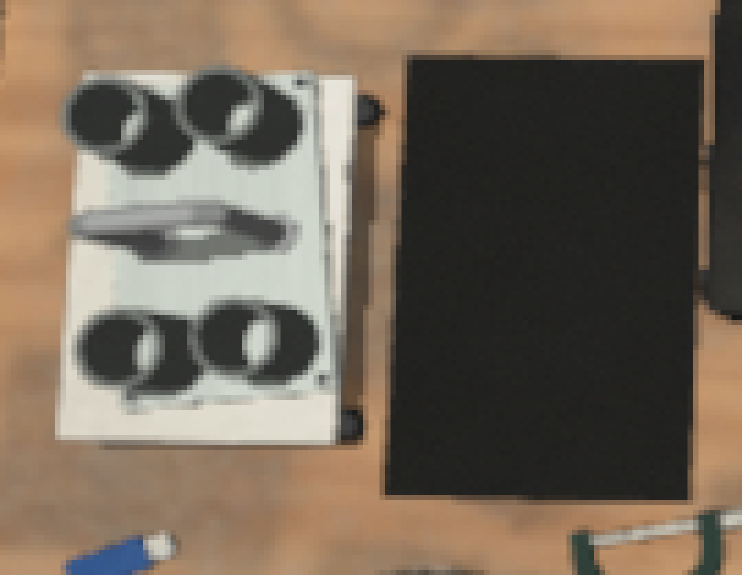

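Carrier at about (0.511, 0.211), its handle bar along (-0.12, 0.99). Mat centre is at (0.501, 0.068), the tracer base begins at y<-0.013, x>0.477. Three shafts are present. I'll set out toward the handle.

```bash
cat >> h.py <<'E'
def frame(a,j):
    a=np.array(a,float);a/=np.linalg.norm(a);j=np.array(j,float);j-=a*(a@j);j/=np.linalg.norm(j);return np.stack([a,np.cross(j,a),j],1)
def go(pos,rot=None,grasp=False):
    """print translation (now axes), turn, translation (after-turn axes); grasp: pos is the grasp point"""
    s=sense();r=R.from_quat(s["eef_rot"]).as_matrix();t=np.array(s["tcp_pos"]);rot=r if rot is None else rot
    pos=np.array(pos,float)+(rot[:,0]*.0187 if grasp else 0);D=pos-t
    rv=R.from_matrix(r.T@rot).as_rotvec()
    print("target tcp",np.round(pos,4),"shift now-axes",np.round(r.T@D*1000,1),"|",round(np.linalg.norm(D)*1000),"mm; turn",np.round(rv,3),"=%.1fdeg"%np.degrees(np.linalg.norm(rv)),"; shift new-axes",np.round(rot.T@D*1000,1))
E
python3 - <<'E'
from h import *
go([.40,-.17,.32]);
E
```

```text
target tcp [ 0.4  -0.17  0.32] shift now-axes [ -88.9  279.4 -241.9] | 380 mm; turn [0. 0. 0.] =0.0deg ; shift new-axes [ -88.9  279.4 -241.9]
```

```bash
python3 -m inch '{"delta_pos":[[-12,24,-20],[-12,24,-20],[-12,24,-20],[-12,24,-20],[-12,24,-20],[-12,24,-20],[-12,24,-20],[-6,24,-20],[0,24,-20],[0,24,-20],[0,24,-20],[0,24,-20]],"turn":[[0,0,0],[0,0,0],[0,0,0],[0,0,0],[0,0,0],[0,0,0],[0,0,0],[0,0,0],[0,0,0],[0,0,0],[0,0,0],[0,0,0]],"fingers":[100,100,100,100,100,100,100,100,100,100,100,100]}'
python3 -m inch '{"delta_pos":[[0,0,0],[0,0,0],[0,0,0],[0,0,0],[0,0,0],[0,0,0],[0,0,0],[0,0,0],[0,0,0],[0,0,0],[0,0,0],[0,0,0]],"turn":[[-0.1,0,0],[-0.1,0,0],[-0.1,0,0],[-0.1,0,0],[-0.1,0,0],[-0.1,0,0],[-0.1,0,0],[-0.1,0,0],[-0.1,0,0],[-0.1,0,0],[-0.1,0,0],[-0.1,0,0]],"fingers":[100,100,100,100,100,100,100,100,100,100,100,100]}'
python3 - <<'E'
from h import *
st();go([.50,.21,.33],frame([0,0,-1],[.993,.118,0]))
E
```

```text
time: 1.3
tcp_pos: [0.4112, -0.1567, 0.3224]
eef_rot: [0.372, 0.604, -0.371, 0.6]
contact_force: [1.1, -0.2, -0.4]
gripper_width: 0.0856
time: 2.5
tcp_pos: [0.4118, -0.1512, 0.3208]
eef_rot: [-0.05, 0.708, 0.055, 0.702]
contact_force: [-0.4, -1.2, -0.5]
gripper_width: 0.0854
2.5 [ 0.4118 -0.1512  0.3208] rot cols [[-0.008, 0.007, -1.0], [-0.148, 0.989, 0.008], [0.989, 0.148, -0.007]] F [-0.4 -1.2 -0.5] w 0.0854 q [ 0.53  0.41 -0.38  1.77  0.17  1.01  0.23]
target tcp [0.5  0.21 0.33] shift now-axes [ -7.5 344.3 140.7] | 372 mm; turn [ 0.03  -0.007 -0.008] =1.8deg ; shift new-axes [ -9.2 348.3 130.2]
```

```bash
python3 -m inch '{"delta_pos":[[0,30,4],[0,30,4],[0,30,4],[0,30,4],[0,30,4],[0,30,12],[0,30,20],[0,30,20],[0,30,20],[0,30,20],[0,30,20],[0,14,10],[0,0,0],[0,0,0]],"turn":[[0,0,0],[0,0,0],[0,0,0],[0,0,0],[0,0,0],[0,0,0],[0,0,0],[0,0,0],[0,0,0],[0.03,0,0],[0,0,0],[0,0,0],[0,0,0],[0,0,0]],"fingers":[100,100,100,100,100,100,100,100,100,100,100,100,100,100]}'
python3 - <<'E'
from h import *
st();print(calibration("wrist")["mount"])
p,d,c=shot("wrist","w1");P=cloud(d,c);Z=P[...,2]
m=(Z>.162)&(Z<.18);a=P[m];print(m.sum(),a.mean(0),a.min(0),a.max(0));print(cv2.minAreaRect((a[:,:2]*1000).astype(np.float32)))
E
```

```text
time: 3.9
tcp_pos: [0.5026, 0.2224, 0.3188]
eef_rot: [-0.04, 0.711, 0.044, 0.701]
contact_force: [0.2, -0.7, -0.0]
gripper_width: 0.0855
3.9 [0.5026 0.2224 0.3188] rot cols [[-0.015, 0.005, -1.0], [-0.118, 0.993, 0.006], [0.993, 0.118, -0.014]] F [ 0.2 -0.7 -0. ] w 0.0855 q [-0.27  0.6  -0.38  1.4   0.22  1.19 -0.56]
[[-3.28540698e-04 -3.21803732e-01  9.46806343e-01 -1.41939170e-01]
 [-2.04217693e-04 -9.46806352e-01 -3.21803806e-01  8.34298957e-02]
 [ 9.99999925e-01 -2.99080254e-04  2.45346404e-04  6.73114087e-04]
 [ 0.00000000e+00  0.00000000e+00  0.00000000e+00  1.00000000e+00]]
1732 [0.73341552 0.10855235 0.16991996] [0.50461909 0.00448965 0.1620136 ] [0.8928457  0.24235214 0.17992521]
((700.9320678710938, 131.8735809326172), (75.3006820678711, 444.2363586425781), 64.37034606933594)
```

View pics/w1.png

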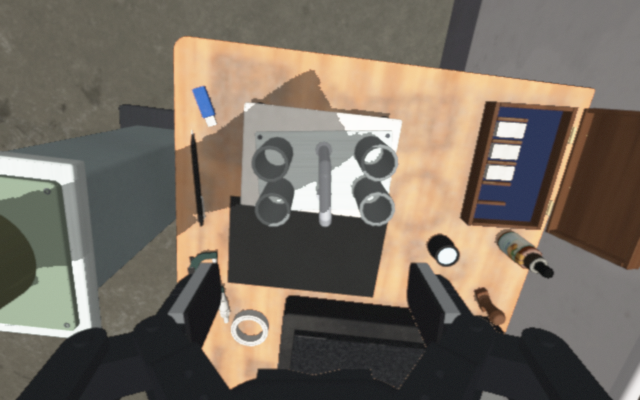

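Wrist view: handle bar from (324,148) to (326,222), tubes around it at (272,158), (376,155), (274,200), (374,202), jaws square with it.

```bash
python3 - <<'E'
from h import *
p,d,c=load("w1");P=cloud(d,c);Z=P[...,2]
b=np.zeros_like(Z,bool);b[130:240,240:410]=1
a=P[b&(Z>.166)&(Z<.18)];print(len(a),a.mean(0),cv2.minAreaRect((a[:,:2]*1000).astype(np.float32)))
r=P[b&(Z>.13)&(Z<.142)];print(len(r),cv2.minAreaRect((r[:,:2]*1000).astype(np.float32)))
go([.511,.211,.165],frame([0,0,-1],[.993,.118,0]),True)
E
```

```text
601 [0.51268337 0.21137796 0.16903068] ((512.6978759765625, 210.73460388183594), (10.655715942382812, 53.75736618041992), 7.655515670776367)
1668 ((512.853271484375, 210.23214721679688), (149.91705322265625, 87.74657440185547), 7.330109119415283)
target tcp [0.511  0.211  0.1463] shift now-axes [172.4 -13.3   9.5] | 173 mm; turn [-0.001 -0.014 -0.007] =0.9deg ; shift new-axes [172.6 -12.2   7.1]
```

```bash
python3 -m inch '{"delta_pos":[[0,-6,5],[0,-6,5],[25,0,0],[25,0,0],[25,0,0],[25,0,0],[25,0,0],[20,0,0],[15,0,0],[10,0,0],[0,0,0]],"turn":[[0,-0.014,0],[0,0,-0.007],[0,0,0],[0,0,0],[0,0,0],[0,0,0],[0,0,0],[0,0,0],[0,0,0],[0,0,0],[0,0,0]],"fingers":[60,60,60,60,60,60,60,60,60,60,60]}'
python3 - <<'E'
from h import *
st();go([.5125,.211,.165],frame([0,0,-1],[.992,.124,0]),True)
E
```

```text
time: 5.05
tcp_pos: [0.5203, 0.1985, 0.1451]
eef_rot: [-0.04, 0.703, 0.036, 0.709]
contact_force: [0.3, -0.1, 0.8]
gripper_width: 0.0512
5.05 [0.5203 0.1985 0.1451] rot cols [[0.009, -0.005, -1.0], [-0.106, 0.994, -0.006], [0.994, 0.106, 0.008]] F [ 0.3 -0.1  0.8] w 0.0512 q [-0.27  0.8  -0.3   1.66  0.34  0.73 -0.63]
target tcp [0.5125 0.211  0.1463] shift now-axes [-1.3 13.2 -6.4] | 15 mm; turn [-0.018  0.008  0.006] =1.2deg ; shift new-axes [-1.2 13.3 -6.1]
```

```bash
python3 -m inch '{"delta_pos":[[0,7,-3],[0,6,-3],[0,0,0],[0,0,0],[0,0,0],[0,0,0],[0,0,0],[0,0,0],[0,0,0],[0,0,0]],"turn":[[-0.018,0.008,0.006],[0,0,0],[0,0,0],[0,0,0],[0,0,0],[0,0,0],[0,0,0],[0,0,0],[0,0,0],[0,0,0]],"fingers":[60,60,60,0,0,0,0,0,0,0]}'
python3 - <<'E'
from h import *
st();go([.5125,.211,.165],frame([0,0,-1],[.992,.124,0]),True)
E
```

```text
time: 6.05
tcp_pos: [0.5131, 0.2121, 0.1478]
eef_rot: [-0.044, 0.705, 0.045, 0.707]
contact_force: [-1.0, 0.4, -1.0]
gripper_width: 0.0099
6.05 [0.5131 0.2121 0.1478] rot cols [[0.002, 0.002, -1.0], [-0.126, 0.992, 0.001], [0.992, 0.126, 0.003]] F [-1.   0.4 -1. ] w 0.0099 q [-0.29  0.8  -0.31  1.66  0.34  0.73 -0.64]
target tcp [0.5125 0.211  0.1463] shift now-axes [ 1.5 -1.  -0.7] | 2 mm; turn [ 0.002  0.003 -0.001] =0.2deg ; shift new-axes [ 1.5 -1.  -0.7]
```

```bash
python3 -m inch '{"delta_pos":[[-8,0,0],[-15,0,0],[-20,0,0],[-15,0,0],[0,0,0],[0,-15,0],[0,-25,0],[0,-25,-3],[0,-25,-3],[0,-25,-3],[0,-20,-3],[0,-10,-2],[0,0,0],[0,0,0]],"turn":[[0,0,0],[0,0,0],[0,0,0],[0,0,0],[0,0,0],[0,0,0],[0,0,0],[0.02,0,0],[0.03,0,0],[0.03,0,0],[0.03,0,0],[0.02,0,0],[0,0,0],[0,0,0]],"fingers":[0,0,0,0,0,0,0,0,0,0,0,0,0,0]}'
python3 - <<'E'
from h import *
st();go([.502,.069,.1075],frame([0,0,-1],[1,0,0]),True)
E
```

```text
time: 7.45
tcp_pos: [0.5097, 0.057, 0.2039]
eef_rot: [0.002, 0.709, -0.004, 0.705]
contact_force: [0.1, 0.7, -4.7]
gripper_width: 0.0102
7.45 [0.5097 0.057  0.2039] rot cols [[-0.007, -0.002, -1.0], [0.009, 1.0, -0.002], [1.0, -0.009, -0.007]] F [ 0.1  0.7 -4.7] w 0.0102 q [ 0.01  0.67 -0.33  1.74  0.29  0.79 -0.47]
target tcp [0.502  0.069  0.0888] shift now-axes [115.1  12.2  -7.1] | 116 mm; turn [-0.009 -0.007  0.002] =0.7deg ; shift new-axes [115.1  12.   -7.7]
```

```bash
python3 -m inch '{"delta_pos":[[10,6,-4],[20,6,-4],[22,0,0],[22,0,0],[15,0,0],[9,0,0],[6,0,0],[4,0,0],[0,0,0],[0,0,0]],"turn":[[0,-0.007,0],[0,0,0],[0,0,0],[0,0,0],[0,0,0],[0,0,0],[0,0,0],[0,0,0],[0,0,0],[0,0,0]],"fingers":[0,0,0,0,0,0,0,0,0,0]}'
python3 - <<'E'
from h import *
st();go([.502,.069,.109],frame([0,0,-1],[1,0,0]),True)
E
```

```text
time: 8.45
tcp_pos: [0.503, 0.0792, 0.0925]
eef_rot: [-0.001, 0.705, 0.003, 0.709]
contact_force: [-0.1, 0.8, -4.1]
gripper_width: 0.0102
8.45 [0.503  0.0792 0.0925] rot cols [[0.005, 0.003, -1.0], [-0.005, 1.0, 0.003], [1.0, 0.005, 0.005]] F [-0.1  0.8 -4.1] w 0.0102 q [-0.09  0.83 -0.24  1.87  0.38  0.47 -0.59]
target tcp [0.502  0.069  0.0903] shift now-axes [  2.1 -10.2  -1.1] | 10 mm; turn [ 0.005  0.005 -0.003] =0.5deg ; shift new-axes [  2.2 -10.2  -1. ]
```

```bash
python3 -m inch '{"delta_pos":[[0,-5,0],[0,-4,0],[1,0,0],[1,0,0],[1,0,0],[0,0,0],[0,0,0]],"turn":[[0,0,0],[0,0,0],[0,0,0],[0,0,0],[0,0,0],[0,0,0],[0,0,0]],"fingers":[0,0,0,0,0,0,0]}'
python3 - <<'E'
from h import *
st()
E
```

```text
time: 9.15
tcp_pos: [0.5038, 0.069, 0.0905]
eef_rot: [-0.0, 0.705, 0.003, 0.709]
contact_force: [-0.6, -0.3, -4.9]
gripper_width: 0.0096
9.15 [0.5038 0.069  0.0905] rot cols [[0.007, 0.003, -1.0], [-0.005, 1.0, 0.003], [1.0, 0.005, 0.007]] F [-0.6 -0.3 -4.9] w 0.0096 q [-0.07  0.84 -0.23  1.88  0.39  0.46 -0.58]
```

Still hanging just above; lower a little more.

```bash
python3 -m inch '{"delta_pos":[[1.5,0,0],[1.5,0,0],[1.5,0,0],[0,0,0],[0,0,0]],"turn":[[0,0,0],[0,0,0],[0,0,0],[0,0,0],[0,0,0]],"fingers":[0,0,0,0,0]}'
python3 - <<'E'
from h import *
st()
E
```

```text
time: 9.65
tcp_pos: [0.504, 0.0694, 0.0908]
eef_rot: [-0.001, 0.703, 0.003, 0.711]
contact_force: [-0.1, -0.4, -4.6]
gripper_width: 0.0097
9.65 [0.504  0.0694 0.0908] rot cols [[0.011, 0.003, -1.0], [-0.005, 1.0, 0.003], [1.0, 0.005, 0.011]] F [-0.1 -0.4 -4.6] w 0.0097 q [-0.07  0.84 -0.23  1.88  0.39  0.46 -0.58]
```

```bash
python3 -m inch '{"delta_pos":[[3,0,0],[4,0,0],[3,0,0],[0,0,0],[0,0,0]],"turn":[[0,0.01,0],[0,0,0],[0,0,0],[0,0,0],[0,0,0]],"fingers":[0,0,0,0,0]}'
python3 - <<'E'
from h import *
st()
E
```

```text
time: 10.15
tcp_pos: [0.5043, 0.07, 0.089]
eef_rot: [-0.002, 0.705, 0.002, 0.709]
contact_force: [-0.5, -0.1, -5.0]
gripper_width: 0.0098
10.15 [0.5043 0.07   0.089 ] rot cols [[0.006, 0.001, -1.0], [-0.006, 1.0, 0.001], [1.0, 0.006, 0.006]] F [-0.5 -0.1 -5. ] w 0.0098 q [-0.07  0.84 -0.23  1.88  0.39  0.46 -0.58]
```

```bash
python3 -m inch '{"delta_pos":[[5,0,0],[4,0,0],[4,0,0],[0,0,0]],"turn":[[0,0,0],[0,0,0],[0,0,0],[0,0,0]],"fingers":[0,0,0,0]}'
python3 - <<'E'
from h import *
st()
p,d,c=shot("scene","s1");cv2.imwrite("pics/s1c.png",cv2.resize(p[120:270,180:380],None,fx=3.5,fy=3.5,interpolation=2))
E
```

```text
time: 10.55
tcp_pos: [0.5055, 0.0708, 0.0805]
eef_rot: [-0.002, 0.703, 0.003, 0.711]
contact_force: [0.7, 0.2, -3.9]
gripper_width: 0.0099
10.55 [0.5055 0.0708 0.0805] rot cols [[0.012, 0.001, -1.0], [-0.006, 1.0, 0.001], [1.0, 0.006, 0.012]] F [ 0.7  0.2 -3.9] w 0.0099 q [-0.08  0.86 -0.22  1.88  0.4   0.43 -0.59]
```

View pics/s1c.png

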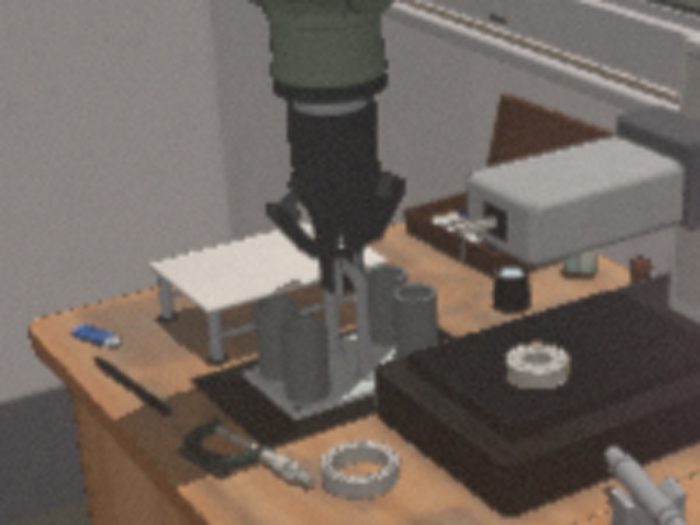

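The carrier is over the mat near (330,370) in the crop, hard to tell if touching. Check rim heights from the depth.

```bash
python3 - <<'E'
from h import *
for n,(u0,u1,v0,v1) in dict(top=(225,300,165,270),scene=(245,310,180,245)).items():
    p,d,c=(shot("top","t1") if n=="top" else load("s1"));P=cloud(d,c)[v0:v1,u0:u1].reshape(-1,3)
    for lo,hi in((-.005,.02),(.06,.1)):
        m=(P[:,0]>.42)&(P[:,0]<.59)&(P[:,1]>.02)&(P[:,1]<.12)&(P[:,2]>lo)&(P[:,2]<hi)
        h,e=np.histogram(P[m][:,2],bins=np.arange(lo,hi+.001,.002));print(n,dict(zip(np.round(e[:-1]*1000).astype(int).tolist(),h.tolist())))
E
```

```text
top {-5: 0, -3: 0, -1: 2, 1: 5, 3: 16, 5: 16, 7: 39, 9: 153, 11: 340, 13: 215, 15: 68, 17: 15}
top {60: 6, 62: 6, 64: 10, 66: 8, 68: 5, 70: 9, 72: 10, 74: 23, 76: 68, 78: 48, 80: 16, 82: 0, 84: 2, 86: 1, 88: 0, 90: 1, 92: 1, 94: 1, 96: 0, 98: 0}
scene {-5: 0, -3: 1, -1: 4, 1: 15, 3: 7, 5: 9, 7: 60, 9: 150, 11: 60, 13: 22, 15: 26, 17: 17}
scene {60: 31, 62: 39, 64: 40, 66: 57, 68: 53, 70: 47, 72: 65, 74: 75, 76: 31, 78: 6, 80: 3, 82: 9, 84: 3, 86: 12, 88: 2, 90: 9, 92: 7, 94: 7, 96: 6, 98: 9}
```

Plate top ≈11 mm, rims ≈77 mm: it is on the mat. Release and rise.

```bash
python3 -m inch '{"delta_pos":[[0,0,0],[0,0,0],[0,0,0],[0,0,0],[0,0,0],[-8,0,0],[-15,0,0],[-25,0,0],[-25,0,0],[-30,0,0],[-30,0,0],[-30,0,0],[-25,0,0],[0,0,0]],"turn":[[0,0,0],[0,0,0],[0,0,0],[0,0,0],[0,0,0],[0,0,0],[0,0,0],[0,0,0],[0,0,0],[0,0,0],[0,0,0],[0,0,0],[0,0,0],[0,0,0]],"fingers":[40,40,40,40,40,40,40,40,60,60,60,60,60,60]}'
python3 - <<'E'
from h import *
st()
p,d,c=shot("top","t2");P=cloud(d,c);Z=P[...,2]
b=np.zeros_like(Z,bool);b[165:270,215:300]=1
a=P[b&(Z>.068)&(Z<.085)&(P[...,1]>0)&(P[...,1]<.14)];print(cv2.minAreaRect((a[:,:2]*1000).astype(np.float32)))
go([.40,.05,.32]);
E
```

```text
time: 12.05
tcp_pos: [0.5024, 0.0708, 0.2791]
eef_rot: [-0.002, 0.703, 0.004, 0.711]
contact_force: [0.4, 0.6, -0.5]
gripper_width: 0.0512
12.05 [0.5024 0.0708 0.2791] rot cols [[0.011, 0.003, -1.0], [-0.008, 1.0, 0.003], [1.0, 0.008, 0.011]] F [ 0.4  0.6 -0.5] w 0.0512 q [ 0.01  0.56 -0.38  1.65  0.24  0.96 -0.44]
((526.9375, 58.454200744628906), (88.42963409423828, 149.91896057128906), 89.98384094238281)
target tcp [0.4  0.05 0.32] shift now-axes [ -43.4  -19.8 -101.7] | 112 mm; turn [0. 0. 0.] =0.0deg ; shift new-axes [ -43.4  -19.8 -101.7]
```

```bash
cat >> h.py <<'E'
def pick(x,y,ang,t,off=.034,h=0):
    e=-np.array([np.cos(ang),np.sin(ang),0]);u=np.array([0,0,1.]);a=-np.sin(t)*e-np.cos(t)*u
    return np.array([x,y,.030+h])+e*off, frame(a,np.cross(u,e))
E
python3 -m inch '{"delta_pos":[[-15,-5,-25],[-15,-5,-25],[-13,-10,-25],[0,-25,-25],[0,-35,0],[0,-35,0],[0,-35,0],[0,-35,0],[0,-35,0],[0,-35,0],[0,-35,0],[0,-35,0],[0,-25,0],[0,0,0]],"turn":[[0,0,0],[0,0,0],[0,0,0],[0,0,0],[0,0,0],[0,0,0],[0,0,0],[0,0,0],[0,0,0],[0,0,0],[0,0,0],[0,0,0],[0,0,0],[0,0,0]],"fingers":[60,60,60,60,60,60,60,60,60,60,60,60,60,60]}'
python3 - <<'E'
from h import *
st()
g,r=pick(.4534,-.3893,1.047,np.radians(30),h=.12);go(g,r,True)
p,d,c=shot("top","t3");P=cloud(d,c);Z=P[...,2]
b=np.zeros_like(Z,bool);b[165:270,215:300]=1
for lo,hi in((.068,.085),(.1,.12),(.007,.016)):
  a=P[b&(Z>lo)&(Z<hi)&(P[...,1]>-.01)&(P[...,1]<.14)];print(len(a),cv2.minAreaRect((a[:,:2]*1000).astype(np.float32)))
E
```

```text
time: 13.5
tcp_pos: [0.3945, -0.2933, 0.3125]
eef_rot: [-0.002, 0.709, 0.006, 0.706]
contact_force: [0.2, 0.6, -0.1]
gripper_width: 0.051
13.5 [ 0.3945 -0.2933  0.3125] rot cols [[-0.004, 0.005, -1.0], [-0.011, 1.0, 0.005], [1.0, 0.011, -0.004]] F [ 0.2  0.6 -0.1] w 0.051 q [ 0.78  0.5  -0.35  1.62  0.19  1.06  0.38]
target tcp [ 0.4411 -0.4106  0.1338] shift now-axes [ 177.9 -118.7   46. ] | 219 mm; turn [ 0.521 -0.145  0.507] =42.5deg ; shift new-axes [ 115.6 -157.2   99. ]
349 ((527.0048828125, 58.23680877685547), (87.8154067993164, 150.05274963378906), 89.92597961425781)
133 ((527.154296875, 57.95341110229492), (10.931185722351074, 66.89364624023438), 1.3240299224853516)
1499 ((505.6937255859375, 64.97077178955078), (149.22564697265625, 266.7425231933594), 89.87693786621094)
```

Carrier now sits at (0.527, 0.058), 28 mm from mat centre (knocked or shifted), still fine. Tilt the tool and approach shaft 3 (the one at (0.453,-0.389)).

```bash
python3 -m inch '{"delta_pos":[[0,0,0],[0,0,0],[0,0,0],[0,0,0],[0,0,0],[0,0,0],[12,-18,11],[15,-20,13],[18,-25,15],[18,-25,15],[18,-25,15],[18,-25,15],[10,-13,10],[0,0,0]],"turn":[[0.087,-0.024,0.085],[0.087,-0.024,0.085],[0.087,-0.024,0.085],[0.087,-0.024,0.085],[0.087,-0.024,0.085],[0.087,-0.024,0.085],[0,0,0],[0,0,0],[0,0,0],[0,0,0],[0,0,0],[0,0,0],[0,0,0],[0,0,0]],"fingers":[60,60,60,60,60,60,60,60,60,60,60,60,60,60]}'
python3 - <<'E'
from h import *
st()
g,r=pick(.4534,-.3893,1.047,np.radians(30),h=.12);go(g,r,True)
p,d,c=shot("wrist","w2")
E
```

```text
time: 14.95
tcp_pos: [0.4417, -0.3877, 0.1307]
eef_rot: [0.368, 0.612, 0.008, 0.7]
contact_force: [0.2, 0.5, 0.3]
gripper_width: 0.0514
14.95 [ 0.4417 -0.3877  0.1307] rot cols [[0.25, 0.462, -0.851], [0.439, 0.73, 0.525], [0.863, -0.505, -0.02]] F [0.2 0.5 0.3] w 0.0514 q [ 1.08  1.01 -0.38  1.35 -0.23  1.03  0.45]
target tcp [ 0.4411 -0.4106  0.1338] shift now-axes [-13.4 -15.3  11. ] | 23 mm; turn [-0.015 -0.015 -0.029] =2.0deg ; shift new-axes [-12.8 -15.9  11. ]
```

View pics/w2.png

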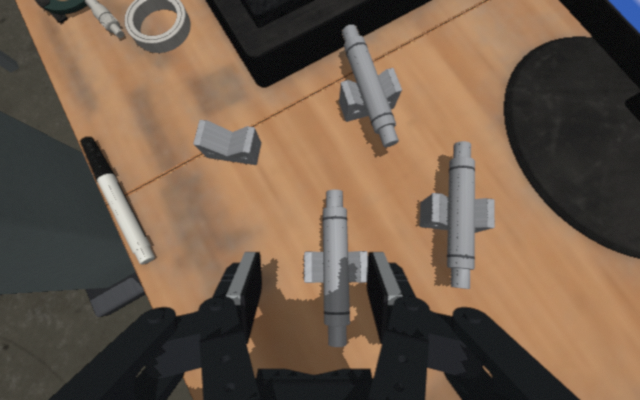

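Wrist view: target shaft from (334,192) to (338,345) between the jaws; others (350,28)-(391,142), (462,145)-(461,285); empty V-rest (228,143).

```bash
python3 - <<'E'
from h import *
p,d,c=load("w2");P=cloud(d,c);Z=P[...,2]
for n,(e1,e2) in dict(s3=((334,192),(338,345)),s1=((350,28),(391,142)),s2=((462,145),(461,285))).items():
    a=ray(*e1,.034,c);b=ray(*e2,.034,c);m=(a+b)/2;print(n,"ends",np.round(a[:2],4),np.round(b[:2],4),"len",round(np.linalg.norm(a-b),4),"mid",np.round(m[:2],4),"ang",round(np.arctan2(*(a-b)[1::-1]),3))
    # ridge: body points z>.036 near the line
    k=np.zeros(Z.shape,np.uint8);cv2.line(k,e1,e2,1,25);q=P[(k>0)&(Z>.035)&(Z<.048)];e,V=np.linalg.eigh(np.cov(q[:,:2].T));v=V[:,1]*np.sign(V[1,1]);s=(q[:,:2]-q[:,:2].mean(0))@v
    print("  ridge",len(q),np.round(np.median(q,0),4),"ang",round(np.arctan2(v[1],v[0]),3),"span",s.min(),s.max())
g,r=pick(.4534,-.3893,1.047,np.radians(30),h=.12);go(g,r,True)
E
```

```text
s3 ends [ 0.4857 -0.342 ] [ 0.4279 -0.4436] len 0.117 mid [ 0.4568 -0.3928] ang 1.053
  ridge 2857 [ 0.455  -0.3951  0.0379] ang 1.048 span -0.05688437442272361 0.06254361828545281
s1 ends [ 0.5795 -0.2153] [ 0.5499 -0.3291] len 0.1176 mid [ 0.5647 -0.2722] ang 1.316
  ridge 2119 [ 0.5639 -0.2715  0.0381] ang 1.331 span -0.06113709050708786 0.06343643674494236
s2 ends [ 0.5995 -0.3619] [ 0.5314 -0.4542] len 0.1148 mid [ 0.5655 -0.4081] ang 0.935
  ridge 2643 [ 0.5637 -0.4101  0.0381] ang 0.933 span -0.05742129905952997 0.0622482409882476
target tcp [ 0.4411 -0.4106  0.1338] shift now-axes [-12.5 -16.3  11.2] | 23 mm; turn [-0.014 -0.014 -0.029] =2.0deg ; shift new-axes [-11.9 -16.8  11.2]
```

```bash
python3 -m inch '{"delta_pos":[[-4,-8,5],[-4,-8,6],[0,0,0]],"turn":[[-0.014,-0.014,-0.029],[0,0,0],[0,0,0]],"fingers":[60,60,60]}'
python3 - <<'E'
from h import *
st()
for h in(.06,0):
  g,r=pick(.456,-.392,1.05,np.radians(30),h=h);go(g,r,True)
E
```

```text
time: 15.3
tcp_pos: [0.4428, -0.4081, 0.1339]
eef_rot: [0.35, 0.612, -0.001, 0.709]
contact_force: [-0.0, 0.1, 0.6]
gripper_width: 0.0512
15.3 [ 0.4428 -0.4081  0.1339] rot cols [[0.25, 0.428, -0.869], [0.43, 0.754, 0.496], [0.867, -0.498, 0.005]] F [-0.   0.1  0.6] w 0.0512 q [ 1.08  1.01 -0.36  1.31 -0.21  1.04  0.46]
target tcp [ 0.4437 -0.4134  0.0738] shift now-axes [ 50.2 -33.4   3.2] | 60 mm; turn [0.002 0.004 0.005] =0.4deg ; shift new-axes [ 50.  -33.6   3.4]
target tcp [ 0.4437 -0.4134  0.0138] shift now-axes [102.3 -63.1   2.9] | 120 mm; turn [0.002 0.004 0.005] =0.4deg ; shift new-axes [101.9 -63.6   3.4]
```

```bash
python3 -m inch '{"delta_pos":[[17,-11,1],[17,-11,1],[17,-11,1],[17,-10,0],[14,-8,0],[8,-5,0],[6,-4,0],[0,0,0]],"turn":[[0,0,0.005],[0,0,0],[0,0,0],[0,0,0],[0,0,0],[0,0,0],[0,0,0],[0,0,0]],"fingers":[60,60,60,60,60,60,60,60]}'
python3 - <<'E'
from h import *
st()
g,r=pick(.456,-.392,1.05,np.radians(30));go(g,r,True)
E
```

```text
time: 16.1
tcp_pos: [0.4445, -0.4121, 0.0158]
eef_rot: [0.349, 0.611, 0.001, 0.71]
contact_force: [0.1, 0.9, 0.8]
gripper_width: 0.0511
16.1 [ 0.4445 -0.4121  0.0158] rot cols [[0.253, 0.428, -0.868], [0.426, 0.756, 0.497], [0.869, -0.496, 0.009]] F [0.1 0.9 0.8] w 0.0511 q [ 1.08  1.19 -0.36  1.31 -0.19  0.87  0.53]
target tcp [ 0.4437 -0.4134  0.0138] shift now-axes [ 1.  -2.3 -0. ] | 2 mm; turn [0.006 0.006 0.003] =0.5deg ; shift new-axes [ 1.  -2.3 -0. ]
```

Good. Close, then lift.

```bash
python3 -m inch '{"delta_pos":[[0,0,0],[0,0,0],[0,0,0],[0,0,0],[0,0,0],[0,0,0],[0,0,0],[0,0,0]],"turn":[[0,0,0],[0,0,0],[0,0,0],[0,0,0],[0,0,0],[0,0,0],[0,0,0],[0,0,0]],"fingers":[0,0,0,0,0,0,0,0]}'
python3 - <<'E'
from h import *
st()
E
python3 -m inch '{"delta_pos":[[-10,6,0],[-15,9,0],[-20,12,0],[-25,15,0],[-25,15,0],[-25,15,0],[-25,15,0],[-25,15,0],[0,0,0]],"turn":[[0,0,0],[0,0,0],[0,0,0],[0,0,0],[0,0,0],[0,0,0],[0,0,0],[0,0,0],[0,0,0]],"fingers":[0,0,0,0,0,0,0,0,0]}'
python3 - <<'E'
from h import *
st()
# placing frame: tool heading +x dipped 30deg, jaw +y
t=np.radians(30);go([.36,-.25,.25],frame([np.cos(t),0,-np.sin(t)],[0,1,0]),True)
E
```

```text
time: 16.9
tcp_pos: [0.4451, -0.4131, 0.018]
eef_rot: [0.348, 0.61, 0.0, 0.711]
contact_force: [-0.1, -0.4, -1.7]
gripper_width: 0.0183
16.9 [ 0.4451 -0.4131  0.018 ] rot cols [[0.255, 0.426, -0.868], [0.425, 0.757, 0.496], [0.868, -0.496, 0.012]] F [-0.1 -0.4 -1.7] w 0.0183 q [ 1.08  1.19 -0.36  1.31 -0.19  0.87  0.53]
time: 17.8
tcp_pos: [0.4453, -0.4067, 0.2357]
eef_rot: [0.347, 0.609, -0.0, 0.713]
contact_force: [0.1, -0.4, -1.1]
gripper_width: 0.0183
17.8 [ 0.4453 -0.4067  0.2357] rot cols [[0.258, 0.422, -0.869], [0.423, 0.76, 0.494], [0.869, -0.495, 0.018]] F [ 0.1 -0.4 -1.1] w 0.0183 q [ 1.08  0.88 -0.37  1.22 -0.23  1.23  0.4 ]
target tcp [ 0.3762 -0.25    0.2406] shift now-axes [  44.    92.3 -137.4] | 171 mm; turn [-2.152 -0.573 -0.898] =137.6deg ; shift new-axes [-62.3  30.2 156.7]
```

Shaft gripped (18 mm) and lifted. Fit a quick arm model from logged states to check reach of the tilted placing pose.

```bash
cat > kin.py <<'E'
import numpy as np, itertools
from scipy.optimize import least_squares
from scipy.spatial.transform import Rotation as R
D=[([1.058,.707,-.028,1.485,.022,.951,-.075],[.2607,-.5122,.2308],[0,0,-1],[.454,-.891,0]),
([.53,.41,-.38,1.77,.17,1.01,.23],[.4118,-.1512,.3208],[-.008,.007,-1],[.989,.148,-.007]),
([-.27,.6,-.38,1.4,.22,1.19,-.56],[.5026,.2224,.3188],[-.015,.005,-1],[.993,.118,-.014]),
([-.08,.86,-.22,1.88,.4,.43,-.59],[.5055,.0708,.0805],[.012,.001,-1],[1,.006,.012]),
([1.08,1.01,-.38,1.35,-.23,1.03,.45],[.4417,-.3877,.1307],[.25,.462,-.851],[.863,-.505,-.02]),
([1.08,.88,-.37,1.22,-.23,1.23,.4],[.4453,-.4067,.2357],[.258,.422,-.869],[.869,-.495,.018]),
([.78,.5,-.35,1.62,.19,1.06,.38],[.3945,-.2933,.3125],[-.004,.005,-1],[1,.011,-.004])]
def fk(q,p,s):
    H,L1,L2,L3,a1,a2,off,o2=p;r=R.identity();x=np.array([0,0,H])
    r=r*R.from_euler('z',s[0]*q[0]+off);r=r*R.from_euler('y',q[1]);x=x+r.apply([0,0,L1])
    r=r*R.from_euler('z',s[1]*q[2]);x=x+r.apply([a1,0,0]);r=r*R.from_euler('y',q[3]);x=x+r.apply([a2,0,L2])
    r=r*R.from_euler('z',s[2]*q[4]);r=r*R.from_euler('y',q[5]);r=r*R.from_euler('z',s[3]*q[6]+o2)
    x=x+r.apply([0,0,L3]);m=r.as_matrix();return x,m[:,2],m[:,0]
def res(p,s): 
    o=[]
    for q,t,a,j in D:
        x,A,J=fk(q,p,s);o+=list((x-t)*5)+list(A-a)+list(J-j)
    return np.array(o)
def fit():
    best=None
    for s in itertools.product([1,-1],repeat=4):
        f=least_squares(res,[.3,.4,.4,.25,0,0,0,0],args=(s,))
        if best is None or f.cost<best[0]:best=(f.cost,f.x,s)
    return best
LO=np.array([-2.71,-.32,-1.57,0,-1.46,0,-2.83]);HI=np.array([2.71,2.16,1.52,2.45,4.6,2.02,2.83])
def ik(x,a,j,p,s,q0):
    best=None
    for k in range(12):
        g=np.clip(np.array(q0)+(k>0)*np.random.default_rng(k).normal(0,.6,7),LO+.01,HI-.01)
        f=least_squares(lambda q:np.r_[(fk(q,p,s)[0]-x)*5,fk(q,p,s)[1]-a,fk(q,p,s)[2]-j,(q-q0)*.002],g,bounds=(LO,HI))
        if best is None or f.cost<best.cost:best=f
    X,A,J=fk(best.x,p,s);return np.round(np.linalg.norm(X-x)*1000,1),round(np.degrees(np.arccos(np.clip(A@a,-1,1))),1),np.round(best.x,2)
E
python3 - <<'E'
from kin import *
c,p,s=fit();print(c,np.round(p,3),s)
q0=np.array([.0,.6,-.37,1.6,0,.8,1.4])
for (x,y) in((.471,.033),(.471,.083),(.583,.033),(.583,.083)):
  for t in(20,30,45):
    for hd in(0,-40,40):
      T,h=np.radians([t,hd]);a=np.array([np.cos(T)*np.cos(h),np.cos(T)*np.sin(h),-np.sin(T)]);j=np.array([-np.sin(h),np.cos(h),0])
      print(x,y,t,hd,*[ik(np.array([x,y,z])+a*.0187,a,j*sg,p,s,q0*[1,1,1,1,1,1,sg]) for z in(.20,) for sg in(1,)])
E
```

```text
0.003075679798099174 [ 3.160e-01  5.170e-01  2.770e-01  3.080e-01  1.800e-02  3.000e-03
 -5.900e-02  3.083e+00] (-1, -1, -1, -1)
0.471 0.033 20 0 (np.float64(62.8), np.float64(25.9), array([ 0.36,  1.02, -1.34,  2.45,  2.07,  1.42, -0.67]))
0.471 0.033 20 -40 (np.float64(10.2), np.float64(2.2), array([-0.47,  1.11, -0.5 ,  2.45,  1.7 ,  1.71, -1.9 ]))
0.471 0.033 20 40 (np.float64(27.7), np.float64(6.0), array([ 1.03,  1.61, -1.57,  2.45,  2.51,  0.67,  0.47]))
0.471 0.033 30 0 (np.float64(46.7), np.float64(19.7), array([ 0.39,  1.01, -1.35,  2.45,  2.01,  1.34, -0.63]))
0.471 0.033 30 -40 (np.float64(7.4), np.float64(1.7), array([-0.34,  1.  , -0.63,  2.45,  1.73,  1.58, -1.73]))
0.471 0.033 30 40 (np.float64(21.8), np.float64(5.5), array([ 0.95,  1.42, -1.57,  2.45,  2.3 ,  0.76,  0.4 ]))
0.471 0.033 45 0 (np.float64(23.5), np.float64(10.1), array([ 0.42,  0.98, -1.34,  2.45,  1.94,  1.24, -0.6 ]))
0.471 0.033 45 -40 (np.float64(0.0), np.float64(0.0), array([-0.14,  0.87, -0.77,  2.42,  1.74,  1.33, -1.49]))
0.471 0.033 45 40 (np.float64(6.4), np.float64(2.0), array([ 0.83,  1.24, 
[... 2344 characters left out ...]
.57,  2.34,  2.69,  0.89,  0.3 ]))
0.583 0.083 30 0 (np.float64(7.1), np.float64(1.9), array([ 0.25,  1.29, -1.32,  2.45,  2.41,  1.79, -0.67]))
0.583 0.083 30 -40 (np.float64(0.0), np.float64(0.0), array([-0.36,  0.96, -0.46,  2.07,  1.79,  1.37, -1.36]))
0.583 0.083 30 40 (np.float64(0.0), np.float64(0.0), array([ 0.73,  1.48, -1.57,  2.29,  2.43,  0.89,  0.34]))
0.583 0.083 45 0 (np.float64(0.0), np.float64(0.0), array([ 0.31,  1.12, -1.28,  2.3 ,  2.16,  1.38, -0.59]))
0.583 0.083 45 -40 (np.float64(0.0), np.float64(0.0), array([-0.99,  0.98,  0.92,  1.98, -0.48,  0.04,  0.84]))
0.583 0.083 45 40 (np.float64(0.0), np.float64(0.0), array([ 0.67,  1.27, -1.5 ,  2.15,  2.03,  0.82,  0.48]))
```

```bash
python3 - <<'E'
from kin import *
from h import frame
c,p,s=fit()
q0=np.array([1.08,.88,-.37,1.22,-.23,1.23,.4])
T=np.radians(30)
for n,x,y in(("RN",.471,.033),("LN",.471,.083),("LF",.583,.083),("RF",.583,.033),("via",.4,-.1),("via2",.4,-.3)):
    for hd in(-60,-75,-90):
      h=np.radians(hd);a=np.array([np.cos(T)*np.cos(h),np.cos(T)*np.sin(h),-np.sin(T)]);j=np.array([-np.sin(h),np.cos(h),0])
      print(n,hd,*[ik(np.array([x,y,z])+a*.0187,a,j,p,s,q0) for z in((.105,.2) if n[0]!="v" else (.28,))])
E
```

```text
RN -60 (np.float64(0.0), np.float64(0.0), array([-1.2 ,  1.41,  1.04,  2.18, -0.43,  0.01,  0.19])) (np.float64(0.0), np.float64(0.0), array([-0.36,  0.98, -0.59,  2.19,  1.45,  1.54, -1.64]))
RN -75 (np.float64(0.0), np.float64(0.0), array([-1.15,  1.39,  1.02,  1.95, -0.04,  0.43, -0.3 ])) (np.float64(0.0), np.float64(0.0), array([-0.52,  0.94, -0.25,  1.96,  1.18,  1.33, -1.45]))
RN -90 (np.float64(0.0), np.float64(0.0), array([-0.92,  1.23,  0.62,  1.73,  0.42,  0.86, -0.88])) (np.float64(0.0), np.float64(0.0), array([-0.65,  0.97,  0.1 ,  1.74,  0.83,  1.25, -1.19]))
LN -60 (np.float64(0.0), np.float64(0.0), array([-1.3 ,  1.42,  1.08,  2.07, -0.26,  0.2 , -0.02])) (np.float64(0.0), np.float64(0.0), array([-0.51,  0.96, -0.48,  2.08,  1.36,  1.46, -1.56]))
LN -75 (np.float64(0.0), np.float64(0.0), array([-1.18,  1.33,  0.9 ,  1.84,  0.16,  0.6 , -0.55])) (np.float64(0.0), np.float64(0.0), array([-0.66,  0.94, -0.13,  1.85,  1.06,  1.3 , -1.34]))
LN -90 (np.float64(0.0), np.float64(0.0), array([-0.87,  1.19,  0.4 ,  1.62,  0.55,  1.07, -1.04])) (np.float64(0.0), np.float64(0.0), 
[... 1126 characters left out ...]
.float64(0.0), np.float64(0.0), array([-0.62,  1.08,  0.24,  1.32,  0.74,  1.35, -0.85]))
via -60 (np.float64(17.0), np.float64(4.4), array([-0.  ,  0.77, -0.83,  2.45,  1.43,  1.55, -1.56]))
via -75 (np.float64(0.0), np.float64(0.0), array([-0.11,  0.77, -0.64,  2.37,  1.32,  1.49, -1.64]))
via -90 (np.float64(0.0), np.float64(0.0), array([-0.23,  0.74, -0.34,  2.14,  1.12,  1.37, -1.46]))
via2 -60 (np.float64(19.0), np.float64(6.6), array([ 0.81,  0.84, -1.16,  2.45,  1.86,  1.59, -1.1 ]))
via2 -75 (np.float64(0.1), np.float64(0.0), array([ 0.59,  0.87, -0.94,  2.45,  1.74,  1.69, -1.43]))
via2 -90 (np.float64(0.0), np.float64(0.0), array([ 0.4 ,  0.78, -0.61,  2.23,  1.55,  1.46, -1.4 ]))
```

Heading −y (jaw along +x) is reachable at all tubes. First make the tool vertical and jaw +x.

```bash
python3 -m inch '{"delta_pos":[[-15,0,0],[-15,0,0],[-15,0,0],[-15,0,0],[-15,0,0],[0,0,0],[0,0,0],[0,0,0],[0,0,0]],"turn":[[0,0,-0.131],[0,0,-0.131],[0,0,-0.131],[0,0,-0.131],[-0.131,0,0],[-0.131,0,0],[-0.131,0,0],[-0.131,0,0],[0,0,0]],"fingers":[0,0,0,0,0,0,0,0,0]}'
python3 - <<'E'
from h import *
st();go([.41,-.1,.32],frame([0,0,-1],[1,0,0]))
E
```

```text
time: 18.7
tcp_pos: [0.4343, -0.4185, 0.3194]
eef_rot: [-0.022, 0.704, -0.005, 0.71]
contact_force: [0.1, 0.7, -1.1]
gripper_width: 0.018
18.7 [ 0.4343 -0.4185  0.3194] rot cols [[0.009, -0.038, -0.999], [-0.024, 0.999, -0.038], [1.0, 0.024, 0.008]] F [ 0.1  0.7 -1.1] w 0.018 q [ 0.82  0.66 -0.26  1.25  0.19  1.22  0.58]
target tcp [ 0.41 -0.1   0.32] shift now-axes [-12.9 318.7 -16.6] | 319 mm; turn [0.024 0.009 0.038] =2.6deg ; shift new-axes [ -0.6 318.5 -24.3]
```

```bash
python3 -m inch '{"delta_pos":[[0,20,-8],[0,30,-8],[0,35,-8],[0,35,0],[0,35,0],[0,35,0],[0,35,0],[0,35,0],[0,35,0],[0,35,0],[0,35,5],[0,35,12],[0,35,15],[0,30,15],[0,15,15],[0,0,0]],"turn":[[0.024,0.009,0.038],[0,0,0],[0,0,0],[0,0,0],[0,0,0],[0,0,0],[0,0,0],[0,0,0],[0,0,0],[0,0,0],[0,0,0],[0,0,0],[0,0,0],[0,0,0],[0,0,0],[0,0,0]],"fingers":[0,0,0,0,0,0,0,0,0,0,0,0,0,0,0,0]}'
python3 - <<'E'
from h import *
st();T=np.radians(30)
go([.471,.08,.27],frame([0,-np.cos(T),-np.sin(T)],[1,0,0]),True)
E
```

```text
time: 20.3
tcp_pos: [0.4845, 0.0772, 0.3251]
eef_rot: [0.031, 0.705, -0.029, 0.708]
contact_force: [0.4, 0.6, -1.5]
gripper_width: 0.0185
20.3 [0.4845 0.0772 0.3251] rot cols [[0.005, 0.003, -1.0], [0.085, 0.996, 0.004], [0.996, -0.085, 0.004]] F [ 0.4  0.6 -1.5] w 0.0185 q [-0.05  0.48 -0.29  1.61  0.15  1.07 -0.47]
target tcp [0.471  0.0638 0.2606] shift now-axes [ 64.3 -14.7 -12.6] | 67 mm; turn [-0.079 -0.04  -1.05 ] =60.4deg ; shift new-axes [ 43.8  49.1 -13.5]
```

```bash
python3 -m inch '{"delta_pos":[[0,0,0],[0,0,0],[0,0,0],[0,0,0],[0,0,0],[0,0,0],[0,0,0],[0,0,0],[0,0,0]],"turn":[[-0.01,-0.005,-0.131],[-0.01,-0.005,-0.131],[-0.01,-0.005,-0.131],[-0.01,-0.005,-0.131],[-0.01,-0.005,-0.131],[-0.01,-0.005,-0.131],[-0.01,-0.005,-0.131],[-0.01,-0.005,-0.131],[0,0,0]],"fingers":[0,0,0,0,0,0,0,0,0]}'
python3 - <<'E'
from h import *
st();T=np.radians(30);r=frame([0,-np.cos(T),-np.sin(T)],[1,0,0])
go([.471,.033,.21],r,True)
p,d,c=shot("scene","s2");cv2.imwrite("pics/s2c.png",cv2.resize(p[100:280,160:400],None,fx=3,fy=3,interpolation=2))
p,d,c=shot("top","t4");P=cloud(d,c);Z=P[...,2]
b=np.zeros_like(Z,bool);b[165:270,215:300]=1
for lo,hi in((.068,.085),(.1,.12)):
  a=P[b&(Z>lo)&(Z<hi)&(P[...,1]>-.01)&(P[...,1]<.14)];print(len(a),cv2.minAreaRect((a[:,:2]*1000).astype(np.float32)))
E
```

```text
time: 21.2
tcp_pos: [0.4824, 0.0731, 0.3308]
eef_rot: [-0.35, 0.604, -0.38, 0.607]
contact_force: [0.8, 0.2, -0.2]
gripper_width: 0.0182
21.2 [0.4824 0.0731 0.3308] rot cols [[-0.018, -0.884, -0.467], [0.038, 0.466, -0.884], [0.999, -0.033, 0.026]] F [ 0.8  0.2 -0.2] w 0.0182 q [-0.69  0.82  0.04  1.48  0.74  1.66 -0.97]
target tcp [0.471  0.0168 0.2006] shift now-axes [110.7  88.4 -12.8] | 142 mm; turn [-0.039 -0.017  0.038] =3.3deg ; shift new-axes [113.8  84.6 -11.4]
343 ((527.0903930664062, 57.872467041015625), (149.59674072265625, 88.99044036865234), 0.5681602358818054)
132 ((527.1810913085938, 58.08478546142578), (11.81192398071289, 66.21855926513672), 0.14636142551898956)
```

View pics/s2c.png

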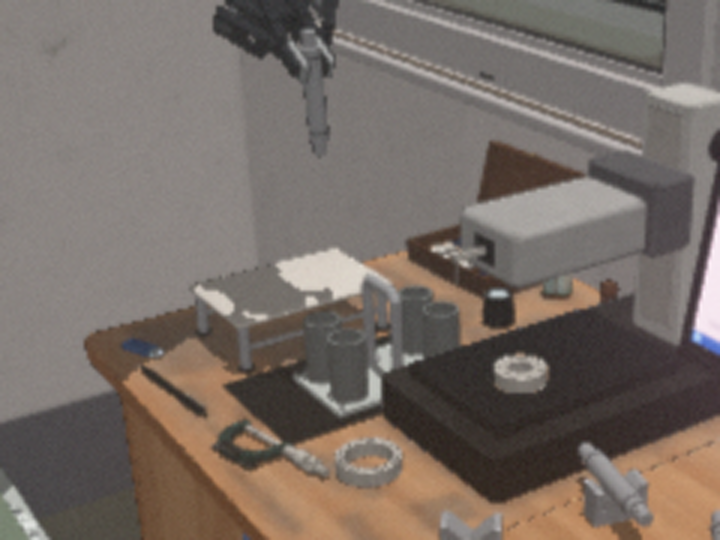

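Shaft hangs upright (318,40)-(318,155); right-near tube is at (347,340), carrier unchanged. Move above it.

```bash
python3 -m inch '{"delta_pos":[[8,0,-6],[14,6,-6],[18,12,0],[18,14,0],[18,16,0],[18,16,0],[12,12,0],[6,8,0],[0,0,0]],"turn":[[-0.039,-0.017,0.038],[0,0,0],[0,0,0],[0,0,0],[0,0,0],[0,0,0],[0,0,0],[0,0,0],[0,0,0]],"fingers":[0,0,0,0,0,0,0,0,0]}'
cat >> h.py <<'E'
def held(f="sx",zmax=.30):
    """fit the axis of the held upright shaft in the scene camera: points near expected line under the grasp"""
    s=sense();r=R.from_quat(s["eef_rot"]).as_matrix();g=np.array(s["tcp_pos"])-r[:,0]*.0187
    p,d,c=shot("scene",f);P=cloud(d,c).reshape(-1,3)
    m=(np.hypot(P[:,0]-g[0],P[:,1]-g[1])<.03)&(P[:,2]<g[2]-.025)&(P[:,2]>g[2]-.1)&(P[:,2]>.085);q=P[m]
    from scipy.optimize import least_squares
    z=q[:,2]-g[2]
    def fun(w):
        cx=w[0]+w[2]*(z+.06);cy=w[1]+w[3]*(z+.06);rad=np.where(z<-.034-.045,.007,.010)
        return np.hypot(q[:,0]-cx,q[:,1]-cy)-rad
    w=least_squares(fun,[g[0]-.0,g[1],0,0],loss="soft_l1",f_scale=.002).x
    print("grasp",np.round(g,4),"n",len(q),"axis at z",round(g[2]-.06,3),np.round(w[:2],4),"lean",np.round(w[2:],3),"bottom z",np.percentile(q[:,2],1),"tip xy",np.round(w[:2]+w[2:]*(-.034),4))
E
python3 - <<'E'
from h import *
st();T=np.radians(30);r=frame([0,-np.cos(T),-np.sin(T)],[1,0,0])
go([.471,.033,.21],r,True);held()
E
```

```text
time: 22.2
tcp_pos: [0.4729, 0.0112, 0.2081]
eef_rot: [-0.32, 0.616, -0.353, 0.627]
contact_force: [-0.1, -0.6, -0.6]
gripper_width: 0.0184
22.2 [0.4729 0.0112 0.2081] rot cols [[-0.009, -0.837, -0.546], [0.048, 0.545, -0.837], [0.999, -0.033, 0.036]] F [-0.1 -0.6 -0.6] w 0.0184 q [-0.59  0.91  0.02  1.75  0.8   1.29 -1.19]
target tcp [0.471  0.0168 0.2006] shift now-axes [-0.6  9.2 -2.3] | 10 mm; turn [-0.048 -0.01  -0.054] =4.2deg ; shift new-axes [-1.1  9.3 -1.9]
grasp [0.473  0.0269 0.2183] n 136 axis at z 0.158 [0.4739 0.028 ] lean [-0.042 -0.052] bottom z 0.1259918968498349 tip xy [0.4753 0.0297]
```

```bash
python3 -m inch '{"delta_pos":[[0,0,0],[-4,4,-2],[0,0,0],[0,0,0]],"turn":[[-0.045,-0.01,-0.054],[0,0,0],[0,0,0],[0,0,0]],"fingers":[0,0,0,0]}'
python3 - <<'E'
from h import *
st();T=np.radians(30);r=frame([0,-np.cos(T),-np.sin(T)],[1,0,0])
go([.471,.033,.21],r,True);held()
go([.471,.033,.11],r,True)
E
```

```text
time: 22.65
tcp_pos: [0.4717, 0.0177, 0.2104]
eef_rot: [-0.348, 0.611, -0.355, 0.616]
contact_force: [-0.0, 1.1, -0.1]
gripper_width: 0.0181
22.65 [0.4717 0.0177 0.2104] rot cols [[0.001, -0.863, -0.506], [0.011, 0.506, -0.863], [1.0, -0.004, 0.01]] F [-0.   1.1 -0.1] w 0.0181 q [-0.61  0.93  0.03  1.74  0.81  1.33 -1.17]
target tcp [0.471  0.0168 0.2006] shift now-axes [ 5.7  7.9 -0.8] | 10 mm; turn [-0.011  0.001 -0.007] =0.7deg ; shift new-axes [ 5.7  8.  -0.7]
grasp [0.4717 0.0339 0.2198] n 137 axis at z 0.16 [0.4718 0.0324] lean [-0.038 -0.029] bottom z 0.12773044899177136 tip xy [0.473  0.0334]
target tcp [0.471  0.0168 0.1006] shift now-axes [56.3 94.2 -1.8] | 110 mm; turn [-0.011  0.001 -0.007] =0.7deg ; shift new-axes [55.6 94.6 -0.7]
```

```bash
python3 -m inch '{"delta_pos":[[6,10,-1],[8,13,-1],[8,13,0],[8,13,0],[8,13,0],[8,13,0],[5,9,0],[0,0,0]],"turn":[[0,0,0],[0,0,0],[0,0,0],[0,0,0],[0,0,0],[0,0,0],[0,0,0],[0,0,0]],"fingers":[0,0,0,0,0,0,0,0]}'
python3 - <<'E'
from h import *
st();T=np.radians(30);r=frame([0,-np.cos(T),-np.sin(T)],[1,0,0])
go([.471,.033,.105],r,True)
E
```

```text
time: 23.5
tcp_pos: [0.4695, 0.0152, 0.101]
eef_rot: [-0.348, 0.612, -0.355, 0.615]
contact_force: [0.2, -0.4, -0.8]
gripper_width: 0.0183
23.5 [0.4695 0.0152 0.101 ] rot cols [[-0.001, -0.862, -0.507], [0.01, 0.507, -0.862], [1.0, -0.006, 0.008]] F [ 0.2 -0.4 -0.8] w 0.0183 q [-0.61  1.13  0.03  1.75  0.85  1.18 -1.33]
target tcp [0.471  0.0168 0.0956] shift now-axes [1.3 5.4 1.5] | 6 mm; turn [-0.01  -0.001 -0.008] =0.7deg ; shift new-axes [1.3 5.4 1.5]
```

```bash
python3 -m inch '{"delta_pos":[[2,4,1],[1,2,0],[0,0,0],[0,0,0],[0,0,0],[0,0,0],[0,0,0],[-15,0,0],[-25,0,0],[-30,0,0],[-30,0,0],[-30,0,0],[-30,-15,0],[-20,-30,0],[0,0,0]],"turn":[[0,0,0],[0,0,0],[0,0,0],[0,0,0],[0,0,0],[0,0,0],[0,0,0],[0,0,0],[0,0,0],[0,0,0],[0,0,0],[0,0,0],[0,0,0],[0,0,0],[0,0,0]],"fingers":[0,0,45,45,45,45,45,45,45,45,45,45,45,45,45]}'
python3 - <<'E'
from h import *
st()
p,d,c=shot("scene","s3");cv2.imwrite("pics/s3c.png",cv2.resize(p[140:280,220:400],None,fx=4,fy=4,interpolation=2))
P=cloud(d,c).reshape(-1,3);m=(np.hypot(P[:,0]-.471,P[:,1]-.033)<.02)&(P[:,2]>.085)&(P[:,2]<.2);print(m.sum(),P[m].mean(0),P[m][:,2].max())
go([.41,.0,.32],frame([0,0,-1],[1,0,0]))
E
```

```text
time: 25.0
tcp_pos: [0.4697, 0.153, 0.2305]
eef_rot: [-0.347, 0.613, -0.355, 0.615]
contact_force: [-0.2, -0.9, -0.9]
gripper_width: 0.0387
25.0 [0.4697 0.153  0.2305] rot cols [[-0.003, -0.862, -0.507], [0.01, 0.507, -0.862], [1.0, -0.008, 0.007]] F [-0.2 -0.9 -0.9] w 0.0387 q [-0.77  0.98 -0.02  1.42  0.67  1.62 -1.09]
96 [0.46705838 0.02532471 0.1086863 ] 0.1303163308731422
target tcp [0.41 0.   0.32] shift now-axes [  85.9 -156.6  -57.6] | 188 mm; turn [-1.00e-02  1.00e-03  1.04e+00] =59.6deg ; shift new-axes [ -91.3 -152.8  -59.4]
```

View pics/s3c.png

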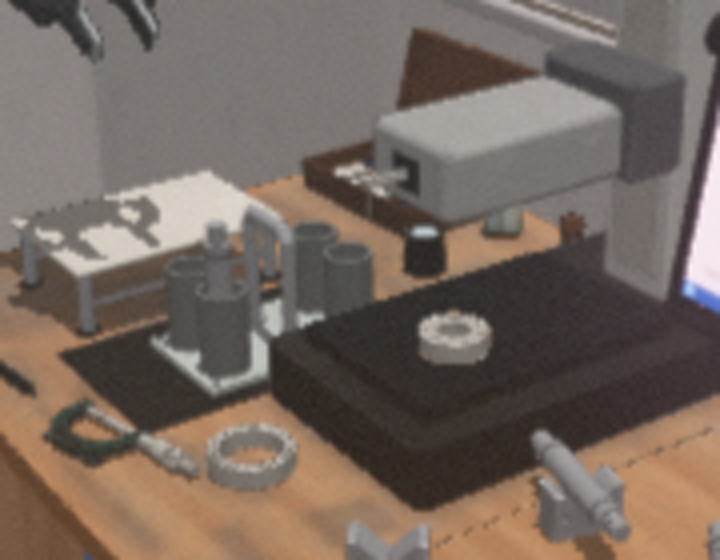

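Shaft stands seated in the right-near tube (top 130 mm, as expected). Go back for the next (s1).

```bash
python3 -m inch '{"delta_pos":[[0,-10,0],[0,-10,0],[0,-10,0],[0,0,0],[0,0,0],[0,0,0],[0,0,0],[0,0,0],[-25,0,-15],[-30,0,-20],[-10,-20,-25],[0,-30,-10],[0,-35,0],[0,-35,0],[0,-35,0],[0,-35,0],[0,-35,0],[0,-35,0],[0,-35,0],[0,-35,0]],"turn":[[0,0,0.13],[0,0,0.13],[0,0,0.13],[0,0,0.13],[0,0,0.13],[0,0,0.13],[0,0,0.13],[0,0,0.13],[0,0,0],[0,0,0],[0,0,0],[0,0,0],[0,0,0],[0,0,0],[0,0,0],[0,0,0],[0,0,0],[0,0,0],[0,0,0],[0,0,0]],"fingers":[60,60,60,60,60,60,60,60,60,60,60,60,60,60,60,60,60,60,60,60]}'
python3 - <<'E'
from h import *
st()
g,r=pick(.564,-.271,1.325,np.radians(30),h=.12);go(g,r,True)
E
```

```text
time: 27.05
tcp_pos: [0.3851, -0.2108, 0.2978]
eef_rot: [0.018, 0.709, 0.007, 0.705]
contact_force: [0.9, 0.4, -0.6]
gripper_width: 0.0515
27.05 [ 0.3851 -0.2108  0.2978] rot cols [[-0.006, 0.036, -0.999], [0.016, 0.999, 0.036], [1.0, -0.016, -0.007]] F [ 0.9  0.4 -0.6] w 0.0515 q [ 0.72  0.45 -0.43  1.8   0.19  0.95  0.2 ]
target tcp [ 0.558  -0.2949  0.1338] shift now-axes [159.9 -87.1 175.3] | 253 mm; turn [ 0.221 -0.071  0.486] =30.9deg ; shift new-axes [ 122.3 -116.2  188.1]
```

```bash
python3 -m inch '{"delta_pos":[[0,-30,0],[0,-30,0],[0,-27,0],[0,0,0],[0,0,0],[0,0,0],[0,0,0],[0,0,0],[0,0,30],[0,0,35],[10,-4,35],[20,-10,35],[25,-13,30],[25,-13,15],[25,-13,8],[20,-10,0],[0,0,0]],"turn":[[0,0,0],[0,0,0],[0,0,0],[0.044,-0.014,0.097],[0.044,-0.014,0.097],[0.044,-0.014,0.097],[0.044,-0.014,0.097],[0.044,-0.014,0.097],[0,0,0],[0,0,0],[0,0,0],[0,0,0],[0,0,0],[0,0,0],[0,0,0],[0,0,0],[0,0,0]],"fingers":[60,60,60,60,60,60,60,60,60,60,60,60,60,60,60,60,60]}'
cat >> h.py <<'E'
def refine(x,y,ang,f):
    p,d,c=shot("wrist",f);P=cloud(d,c).reshape(-1,3)
    v=np.array([np.cos(ang),np.sin(ang)]);w=P[:,:2]-[x,y];al=w@v;ac=w@[-v[1],v[0]]
    m=(abs(al)<.075)&(abs(ac)<.014)&(P[:,2]>.031)&(P[:,2]<.05);q=P[m];k=np.polyfit(al[m],ac[m],1);lo,hi=np.percentile(al[m],[1,99])
    print("refine n",m.sum(),"span",lo,hi,"across",k[1],"dang",k[0],"z top",np.percentile(q[:,2],90))
E
python3 - <<'E'
from h import *
st()
for h in(.12,0):
  g,r=pick(.564,-.271,1.325,np.radians(30),h=h);go(g,r,True)
refine(.564,-.271,1.325,"w3")
E
```

```text
time: 28.75
tcp_pos: [0.5635, -0.3464, 0.1311]
eef_rot: [0.288, 0.656, 0.096, 0.691]
contact_force: [-0.4, 0.1, 0.3]
gripper_width: 0.0512
28.75 [ 0.5635 -0.3464  0.1311] rot cols [[0.121, 0.51, -0.852], [0.245, 0.816, 0.524], [0.962, -0.271, -0.026]] F [-0.4  0.1  0.3] w 0.0512 q [ 0.86  1.16 -0.46  0.92 -0.09  1.33  0.37]
target tcp [ 0.558  -0.2949  0.1338] shift now-axes [ 23.3  42.1 -19.4] | 52 mm; turn [-0.039 -0.008 -0.028] =2.8deg ; shift new-axes [ 22.   43.5 -17.9]
target tcp [ 0.558  -0.2949  0.0138] shift now-axes [125.5 -20.7 -16.2] | 128 mm; turn [-0.039 -0.008 -0.028] =2.8deg ; shift new-axes [125.9 -16.5 -17.9]
refine n 3299 span -0.058398506568736984 0.0645310784736643 across -0.0013946103192881674 dang 0.004665948133168189 z top 0.0399011208388574
```

```bash
python3 -m inch '{"delta_pos":[[7,14,-6],[7,14,-5],[7,14,-5],[0,0,0]],"turn":[[-0.039,-0.008,-0.028],[0,0,0],[0,0,0],[0,0,0]],"fingers":[60,60,60,60]}'
python3 - <<'E'
from h import *
st()
g,r=pick(.5655,-.270,1.328,np.radians(30));go(g,r,True)
E
```

```text
time: 29.2
tcp_pos: [0.5603, -0.2978, 0.1408]
eef_rot: [0.264, 0.653, 0.096, 0.703]
contact_force: [-0.2, -0.5, 0.5]
gripper_width: 0.0514
29.2 [ 0.5603 -0.2978  0.1408] rot cols [[0.128, 0.481, -0.868], [0.21, 0.842, 0.497], [0.969, -0.246, 0.007]] F [-0.2 -0.5  0.5] w 0.0514 q [ 0.84  1.07 -0.47  1.14 -0.1   1.15  0.36]
target tcp [ 0.5596 -0.2939  0.0138] shift now-axes [112.  -60.   -2.5] | 127 mm; turn [-0.002  0.009  0.003] =0.5deg ; shift new-axes [111.8 -60.4  -1.7]
```

```bash
python3 -m inch '{"delta_pos":[[18,-10,-1],[18,-10,-1],[18,-10,0],[18,-10,0],[17,-8,0],[13,-7,0],[6,-3,0],[0,0,0]],"turn":[[0,0.008,0],[0,0,0],[0,0,0],[0,0,0],[0,0,0],[0,0,0],[0,0,0],[0,0,0]],"fingers":[60,60,60,60,60,60,60,60]}'
python3 - <<'E'
from h import *
st()
g,r=pick(.5655,-.270,1.328,np.radians(30));go(g,r,True)
E
```

```text
time: 30.0
tcp_pos: [0.5599, -0.2998, 0.0141]
eef_rot: [0.264, 0.655, 0.094, 0.702]
contact_force: [-0.5, 0.2, 0.3]
gripper_width: 0.0513
30.0 [ 0.5599 -0.2998  0.0141] rot cols [[0.125, 0.478, -0.87], [0.213, 0.843, 0.494], [0.969, -0.247, 0.003]] F [-0.5  0.2  0.3] w 0.0513 q [ 0.84  1.24 -0.45  1.17 -0.06  0.97  0.42]
target tcp [ 0.5596 -0.2939  0.0138] shift now-axes [ 3.1  4.7 -1.8] | 6 mm; turn [-0.004  0.006  0.007] =0.6deg ; shift new-axes [ 3.1  4.7 -1.7]
```

```bash
python3 -m inch '{"delta_pos":[[3,6,-2],[0,0,0],[0,0,0],[0,0,0],[0,0,0],[0,0,0],[0,0,0],[0,0,0],[0,0,0]],"turn":[[0,0,0],[0,0,0],[0,0,0],[0,0,0],[0,0,0],[0,0,0],[0,0,0],[0,0,0],[0,0,0]],"fingers":[60,60,0,0,0,0,0,0,0]}'
python3 - <<'E'
from h import *
st()
E
python3 -m inch '{"delta_pos":[[-10,6,0],[-15,9,0],[-20,12,0],[-25,15,0],[-25,15,0],[-25,15,0],[-25,15,0],[-25,15,0],[-25,15,0],[0,0,0]],"turn":[[0,0,0],[0,0,0],[0,0,0],[0,0,0],[0,0,0],[0,0,0],[0,0,0],[0,0,0],[0,0,0],[0,0,0]],"fingers":[0,0,0,0,0,0,0,0,0,0]}'
python3 - <<'E'
from h import *
st();go([.40,-.3,.32],frame([0,0,-1],[1,0,0]))
E
```

```text
time: 30.9
tcp_pos: [0.5583, -0.2955, 0.0186]
eef_rot: [0.261, 0.655, 0.092, 0.703]
contact_force: [-0.3, 0.7, -1.8]
gripper_width: 0.0181
30.9 [ 0.5583 -0.2955  0.0186] rot cols [[0.124, 0.472, -0.873], [0.213, 0.846, 0.488], [0.969, -0.247, 0.004]] F [-0.3  0.7 -1.8] w 0.0181 q [ 0.83  1.23 -0.45  1.19 -0.06  0.96  0.42]
time: 31.9
tcp_pos: [0.5586, -0.285, 0.2685]
eef_rot: [0.26, 0.654, 0.093, 0.705]
contact_force: [-0.0, -0.2, -1.5]
gripper_width: 0.0182
31.9 [ 0.5586 -0.285   0.2685] rot cols [[0.128, 0.471, -0.873], [0.208, 0.848, 0.488], [0.97, -0.244, 0.01]] F [-0.  -0.2 -1.5] w 0.0182 q [ 0.82  0.91 -0.48  1.05 -0.13  1.37  0.28]
target tcp [ 0.4  -0.3   0.32] shift now-axes [ -72.3  -20.6 -149.6] | 167 mm; turn [-0.238  0.073 -0.506] =32.3deg ; shift new-axes [ -51.5  -15.  -158.6]
```

```bash
python3 -m inch '{"delta_pos":[[-15,0,-25],[-20,0,-30],[-20,0,-30],[-10,0,-30],[-5,0,-30],[0,0,-10],[0,0,0],[0,0,0],[0,0,0],[0,0,0],[0,0,0]],"turn":[[0,0,0],[0,0,0],[0,0,0],[0,0,0],[0,0,0],[0,0,0],[-0.06,0.018,-0.127],[-0.06,0.018,-0.127],[-0.06,0.018,-0.127],[-0.06,0.018,-0.127],[0,0,0]],"fingers":[0,0,0,0,0,0,0,0,0,0,0]}'
python3 - <<'E'
from h import *
st();go([.40,0.03,.32],frame([0,0,-1],[1,0,0]))
E
```

```text
time: 33.0
tcp_pos: [0.3898, -0.2747, 0.3386]
eef_rot: [-0.013, 0.706, -0.004, 0.708]
contact_force: [-0.1, 0.3, -1.9]
gripper_width: 0.0183
33.0 [ 0.3898 -0.2747  0.3386] rot cols [[0.003, -0.024, -1.0], [-0.014, 1.0, -0.024], [1.0, 0.014, 0.002]] F [-0.1  0.3 -1.9] w 0.0183 q [ 0.8   0.45 -0.43  1.64  0.23  1.09  0.31]
target tcp [0.4  0.03 0.32] shift now-axes [ 11.4 304.9  14.4] | 305 mm; turn [0.014 0.003 0.024] =1.6deg ; shift new-axes [ 18.6 304.7  10.2]
```

```bash
python3 -m inch '{"delta_pos":[[0,25,0],[0,35,0],[0,35,0],[0,35,0],[0,35,0],[0,35,0],[0,35,0],[0,35,10],[0,35,15],[0,35,15],[0,35,15],[0,30,15],[0,15,10],[0,0,0]],"turn":[[0.014,0.003,0.024],[0,0,0],[0,0,0],[0,0,0],[0,0,0],[0,0,0],[0,0,0],[0,0,0],[0,0,0],[0,0,0],[0,0,0],[0,0,0],[0,0,0],[0,0,0]],"fingers":[0,0,0,0,0,0,0,0,0,0,0,0,0,0]}'
python3 -m inch '{"delta_pos":[[0,0,0],[0,0,0],[0,0,0],[0,0,0],[0,0,0],[0,0,0],[0,0,0],[0,0,0],[0,0,0]],"turn":[[-0.01,-0.005,-0.131],[-0.01,-0.005,-0.131],[-0.01,-0.005,-0.131],[-0.01,-0.005,-0.131],[-0.01,-0.005,-0.131],[-0.01,-0.005,-0.131],[-0.01,-0.005,-0.131],[-0.01,-0.005,-0.131],[0,0,0]],"fingers":[0,0,0,0,0,0,0,0,0]}'
python3 - <<'E'
from h import *
st();T=np.radians(30);r=frame([0,-np.cos(T),-np.sin(T)],[1,0,0])
go([.471,.083,.22],r,True)
p,d,c=shot("top","t5");P=cloud(d,c);Z=P[...,2]
b=np.zeros_like(Z,bool);b[165:270,215:300]=1
for lo,hi in((.068,.085),(.1,.12)):
  a=P[b&(Z>lo)&(Z<hi)&(P[...,1]>-.01)&(P[...,1]<.14)];print(len(a),cv2.minAreaRect((a[:,:2]*1000).astype(np.float32)))
cv2.imwrite("pics/t5c.png",cv2.resize(p[100:280,165:345],None,fx=3,fy=3))
E
```

```text
time: 34.4
tcp_pos: [0.468, 0.1612, 0.3448]
eef_rot: [0.012, 0.711, -0.002, 0.704]
contact_force: [-0.9, -1.0, -0.8]
gripper_width: 0.0184
time: 35.3
tcp_pos: [0.4656, 0.1528, 0.3492]
eef_rot: [-0.379, 0.606, -0.343, 0.61]
contact_force: [-0.5, -0.6, -1.7]
gripper_width: 0.0183
35.3 [0.4656 0.1528 0.3492] rot cols [[0.031, -0.878, -0.478], [-0.041, 0.477, -0.878], [0.999, 0.047, -0.021]] F [-0.5 -0.6 -1.7] w 0.0183 q [-0.71  0.83 -0.19  1.35  0.78  1.88 -0.98]
target tcp [0.471  0.0668 0.2106] shift now-axes [141.8  80.5   4.3] | 163 mm; turn [0.041 0.03  0.026] =3.3deg ; shift new-axes [143.7  77.    5.4]
350 ((526.9896850585938, 58.43828582763672), (149.7443389892578, 88.58000946044922), 0.30406808853149414)
163 ((509.31158447265625, 43.64559555053711), (94.26628875732422, 53.177005767822266), 40.807899475097656)
```

View pics/t5c.png

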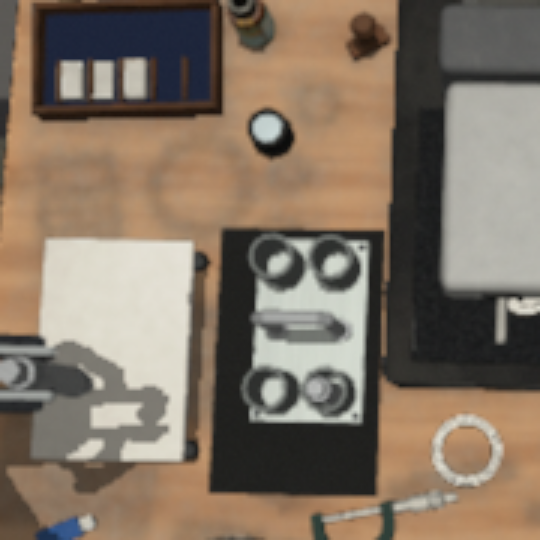

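Carrier unmoved with one shaft at (322,388); the left-near tube (270,390) is next.

```bash
python3 -m inch '{"delta_pos":[[15,5,2],[18,8,3],[18,10,0],[18,10,0],[18,10,0],[18,10,0],[18,10,0],[12,8,0],[8,6,0],[0,0,0]],"turn":[[0.041,0.03,0.026],[0,0,0],[0,0,0],[0,0,0],[0,0,0],[0,0,0],[0,0,0],[0,0,0],[0,0,0],[0,0,0]],"fingers":[0,0,0,0,0,0,0,0,0,0]}'
python3 - <<'E'
from h import *
st();T=np.radians(30);r=frame([0,-np.cos(T),-np.sin(T)],[1,0,0])
go([.471,.083,.21],r,True);held("sx2")
E
```

```text
time: 36.35
tcp_pos: [0.4718, 0.0582, 0.2139]
eef_rot: [-0.32, 0.624, -0.351, 0.621]
contact_force: [0.4, 0.8, 0.3]
gripper_width: 0.0179
36.35 [0.4718 0.0582 0.2139] rot cols [[-0.024, -0.835, -0.55], [0.037, 0.549, -0.835], [0.999, -0.04, 0.018]] F [0.4 0.8 0.3] w 0.0179 q [-0.55  0.93 -0.18  1.64  0.81  1.49 -1.23]
target tcp [0.471  0.0668 0.2006] shift now-axes [ 0.2 15.7 -1.4] | 16 mm; turn [-0.036 -0.025 -0.059] =4.2deg ; shift new-axes [-0.8 15.7 -0.8]
grasp [0.4723 0.0739 0.2242] n 132 axis at z 0.164 [0.4724 0.0758] lean [-0.03  -0.075] bottom z 0.13034083958782425 tip xy [0.4734 0.0784]
```

```bash
python3 -m inch '{"delta_pos":[[0,0,0],[-5,7,-1],[0,0,0],[0,0,0]],"turn":[[-0.036,-0.025,-0.059],[0,0,0],[0,0,0],[0,0,0]],"fingers":[0,0,0,0]}'
python3 - <<'E'
from h import *
st();T=np.radians(30);r=frame([0,-np.cos(T),-np.sin(T)],[1,0,0])
held("sx3")
go([.471,.083,.105],r,True)
E
```

```text
time: 36.8
tcp_pos: [0.4711, 0.0686, 0.2119]
eef_rot: [-0.355, 0.611, -0.353, 0.613]
contact_force: [0.1, 0.9, -1.7]
gripper_width: 0.018
36.8 [0.4711 0.0686 0.2119] rot cols [[0.004, -0.867, -0.498], [-0.002, 0.498, -0.867], [1.0, 0.005, 0.001]] F [ 0.1  0.9 -1.7] w 0.018 q [-0.59  0.96 -0.17  1.63  0.83  1.52 -1.23]
grasp [0.471  0.0849 0.2213] n 139 axis at z 0.161 [0.4701 0.0834] lean [0.001 0.004] bottom z 0.127965552976872 tip xy [0.4701 0.0833]
target tcp [0.471  0.0668 0.0956] shift now-axes [59.6 99.9 -0.2] | 116 mm; turn [0.001 0.004 0.002] =0.3deg ; shift new-axes [59.8 99.8 -0.1]
```

```bash
python3 -m inch '{"delta_pos":[[6,10,0],[8,13,0],[8,13,0],[8,13,0],[8,13,0],[8,13,0],[6,11,0],[3,5,0],[2,4,0],[0,0,0]],"turn":[[0,0,0],[0,0,0],[0,0,0],[0,0,0],[0,0,0],[0,0,0],[0,0,0],[0,0,0],[0,0,0],[0,0,0]],"fingers":[0,0,0,0,0,0,0,0,0,0]}'
python3 - <<'E'
from h import *
st();T=np.radians(30);r=frame([0,-np.cos(T),-np.sin(T)],[1,0,0])
go([.471,.083,.105],r,True)
E
```

```text
time: 37.85
tcp_pos: [0.4711, 0.0638, 0.093]
eef_rot: [-0.357, 0.61, -0.356, 0.611]
contact_force: [-0.5, -0.7, -1.6]
gripper_width: 0.0184
37.85 [0.4711 0.0638 0.093 ] rot cols [[0.003, -0.871, -0.491], [0.0, 0.491, -0.871], [1.0, 0.002, 0.002]] F [-0.5 -0.7 -1.6] w 0.0184 q [-0.59  1.17 -0.16  1.63  0.88  1.39 -1.38]
target tcp [0.471  0.0668 0.0956] shift now-axes [-3.9 -0.8 -0.1] | 4 mm; turn [-0.     0.003  0.011] =0.6deg ; shift new-axes [-4.  -0.8 -0.1]
```

Release, back off, return toward the last shaft's side.

```bash
python3 -m inch '{"delta_pos":[[0,0,0],[0,0,0],[0,0,0],[0,0,0],[0,0,0],[-15,0,0],[-25,0,0],[-30,0,0],[-30,0,0],[-20,-20,0],[-10,-30,0],[0,-30,0],[0,-20,0],[0,0,0]],"turn":[[0,0,0],[0,0,0],[0,0,0],[0,0,0],[0,0,0],[0,0,0],[0,0,0],[0,0,0],[0,0,0],[0,0,0],[0,0,0],[0,0,0],[0,0,0],[0,0,0]],"fingers":[45,45,45,45,45,45,45,45,45,45,45,45,45,45]}'
python3 - <<'E'
from h import *
st()
p,d,c=shot("scene","s4");P=cloud(d,c).reshape(-1,3)
for y in(.033,.083):
  m=(np.hypot(P[:,0]-.471,P[:,1]-y)<.02)&(P[:,2]>.085)&(P[:,2]<.16);print(m.sum(),P[m].mean(0),P[m][:,2].max())
E
```

```text
time: 39.25
tcp_pos: [0.4683, 0.1392, 0.2527]
eef_rot: [-0.357, 0.611, -0.352, 0.612]
contact_force: [0.7, 0.9, -0.5]
gripper_width: 0.0388
39.25 [0.4683 0.1392 0.2527] rot cols [[0.004, -0.868, -0.497], [-0.005, 0.497, -0.868], [1.0, 0.006, -0.002]] F [ 0.7  0.9 -0.5] w 0.0388 q [-0.68  0.95 -0.19  1.45  0.76  1.71 -1.15]
96 [0.46719011 0.02537448 0.10811947] 0.1320778828678616
92 [0.46808847 0.07124497 0.10720521] 0.13186944581973975
```

Both seated (tops ≈131 mm). Back for s2.

```bash
python3 -m inch '{"delta_pos":[[0,-10,0],[0,-10,0],[0,-10,0],[0,0,0],[0,0,0],[0,0,0],[0,0,0],[0,0,0],[-20,0,-20],[-20,0,-25],[0,-20,-25],[0,-30,-5],[0,-35,0],[0,-35,0],[0,-35,0],[0,-35,0],[0,-35,0],[0,-35,0],[0,-35,0],[0,-35,0]],"turn":[[0,0,0.13],[0,0,0.13],[0,0,0.13],[0,0,0.13],[0,0,0.13],[0,0,0.13],[0,0,0.13],[0,0,0.13],[0,0,0],[0,0,0],[0,0,0],[0,0,0],[0,0,0],[0,0,0],[0,0,0],[0,0,0],[0,0,0],[0,0,0],[0,0,0],[0,0,0]],"fingers":[60,60,60,60,60,60,60,60,60,60,60,60,60,60,60,60,60,60,60,60]}'
python3 -m inch '{"delta_pos":[[0,-35,0],[0,-35,0],[0,-35,0],[0,-35,0],[0,-35,10],[0,-20,10],[0,0,0]],"turn":[[0,0,0],[0,0,0],[0,0,0],[0,0,0],[0,0,0],[0,0,0],[0,0,0]],"fingers":[60,60,60,60,60,60,60]}'
python3 - <<'E'
from h import *
st()
g,r=pick(.5645,-.407,.933,np.radians(30),h=.12);go(g,r,True)
E
```

```text
time: 41.3
tcp_pos: [0.4002, -0.2016, 0.297]
eef_rot: [0.006, 0.713, 0.028, 0.701]
contact_force: [0.6, 0.9, -0.3]
gripper_width: 0.0512
time: 42.0
tcp_pos: [0.4296, -0.4038, 0.2807]
eef_rot: [0.011, 0.713, 0.032, 0.7]
contact_force: [-0.8, 1.2, -0.7]
gripper_width: 0.0511
42.0 [ 0.4296 -0.4038  0.2807] rot cols [[-0.02, 0.061, -0.998], [-0.03, 0.998, 0.061], [0.999, 0.031, -0.018]] F [-0.8  1.2 -0.7] w 0.0511 q [ 0.98  0.76 -0.59  1.26  0.36  1.28  0.43]
target tcp [ 0.5498 -0.4268  0.1338] shift now-axes [142.7 -35.6 122.1] | 191 mm; turn [ 0.641 -0.212  0.451] =46.5deg ; shift new-axes [153.7 -27.5 110.3]
```

```bash
python3 -m inch '{"delta_pos":[[0,-10,0],[0,-10,0],[0,0,0],[0,0,0],[0,0,0],[0,0,0],[0,0,0],[10,0,20],[15,0,25],[20,0,25],[22,0,20],[22,0,12],[22,-3,6],[20,-5,0],[10,-5,0],[0,0,0]],"turn":[[0.092,-0.03,0.064],[0.092,-0.03,0.064],[0.092,-0.03,0.064],[0.092,-0.03,0.064],[0.092,-0.03,0.064],[0.092,-0.03,0.064],[0.092,-0.03,0.064],[0,0,0],[0,0,0],[0,0,0],[0,0,0],[0,0,0],[0,0,0],[0,0,0],[0,0,0],[0,0,0]],"fingers":[60,60,60,60,60,60,60,60,60,60,60,60,60,60,60,60]}'
python3 - <<'E'
from h import *
st()
g,r=pick(.5645,-.407,.933,np.radians(30),h=.12);go(g,r,True)
refine(.5645,-.407,.933,"w4")
E
```

```text
time: 43.6
tcp_pos: [0.5672, -0.423, 0.1398]
eef_rot: [0.408, 0.588, -0.031, 0.698]
contact_force: [0.5, -0.2, 0.4]
gripper_width: 0.0511
43.6 [ 0.5672 -0.423   0.1398] rot cols [[0.307, 0.436, -0.846], [0.523, 0.665, 0.533], [0.795, -0.606, -0.024]] F [ 0.5 -0.2  0.4] w 0.0511 q [ 1.    1.17 -0.58  0.9  -0.03  1.21  0.09]
target tcp [ 0.5498 -0.4268  0.1338] shift now-axes [ -1.9 -14.8 -11.4] | 19 mm; turn [-0.024 -0.014 -0.039] =2.7deg ; shift new-axes [ -1.5 -14.6 -11.7]
refine n 3246 span -0.057821610377137754 0.05811682761717121 across -0.0026168379021487553 dang -0.0011122263060720809 z top 0.03943613084981715
```

```bash
python3 -m inch '{"delta_pos":[[0,-8,-6],[0,-7,-5],[0,0,0]],"turn":[[-0.024,-0.014,-0.039],[0,0,0],[0,0,0]],"fingers":[60,60,60]}'
python3 - <<'E'
from h import *
st()
g,r=pick(.566,-.408,.933,np.radians(30));go(g,r,True)
E
```

```text
time: 43.95
tcp_pos: [0.5503, -0.4283, 0.1356]
eef_rot: [0.387, 0.59, -0.041, 0.707]
contact_force: [-1.9, -0.2, 0.4]
gripper_width: 0.0516
43.95 [ 0.5503 -0.4283  0.1356] rot cols [[0.301, 0.399, -0.866], [0.515, 0.696, 0.5], [0.802, -0.597, 0.004]] F [-1.9 -0.2  0.4] w 0.0516 q [ 1.02  1.14 -0.57  0.98 -0.01  1.15  0.11]
target tcp [ 0.5513 -0.4278  0.0138] shift now-axes [ 1.06e+02 -6.00e+01  1.00e-01] | 122 mm; turn [0.001 0.004 0.001] =0.2deg ; shift new-axes [106.  -60.1   0.6]
```

```bash
python3 -m inch '{"delta_pos":[[18,-10,0],[18,-10,0],[18,-10,0],[17,-9,0],[15,-7,0],[12,-5,0],[6,-2,0],[0,0,0]],"turn":[[0,0.004,0],[0,0,0],[0,0,0],[0,0,0],[0,0,0],[0,0,0],[0,0,0],[0,0,0]],"fingers":[60,60,60,60,60,60,60,60]}'
python3 - <<'E'
from h import *
st()
g,r=pick(.566,-.408,.933,np.radians(30));go(g,r,True)
E
```

```text
time: 44.75
tcp_pos: [0.555, -0.4243, 0.0126]
eef_rot: [0.39, 0.59, -0.041, 0.706]
contact_force: [0.4, -0.2, 0.5]
gripper_width: 0.0514
44.75 [ 0.555  -0.4243  0.0126] rot cols [[0.301, 0.403, -0.865], [0.517, 0.693, 0.503], [0.801, -0.598, 0.0]] F [ 0.4 -0.2  0.5] w 0.0514 q [ 1.01  1.3  -0.56  1.01  0.02  0.98  0.17]
target tcp [ 0.5513 -0.4278  0.0138] shift now-axes [-3.6 -3.7 -0.8] | 5 mm; turn [-0.003  0.002 -0.003] =0.3deg ; shift new-axes [-3.6 -3.7 -0.8]
```

```bash
python3 -m inch '{"delta_pos":[[-3,-5,-1],[0,0,0],[0,0,0],[0,0,0],[0,0,0],[0,0,0],[0,0,0],[0,0,0],[0,0,0]],"turn":[[0,0,0],[0,0,0],[0,0,0],[0,0,0],[0,0,0],[0,0,0],[0,0,0],[0,0,0],[0,0,0]],"fingers":[60,60,0,0,0,0,0,0,0]}'
python3 - <<'E'
from h import *
st()
E
python3 -m inch '{"delta_pos":[[-10,6,0],[-15,9,0],[-20,12,0],[-25,15,0],[-25,15,-5],[-25,15,-15],[-25,15,-20],[-25,15,-25],[-25,15,-25],[-10,5,-25],[0,0,-20],[0,0,0]],"turn":[[0,0,0],[0,0,0],[0,0,0],[0,0,0],[0,0,0],[0,0,0],[0,0,0],[0,0,0],[0,0,0],[0,0,0],[0,0,0],[0,0,0]],"fingers":[0,0,0,0,0,0,0,0,0,0,0,0]}'
python3 - <<'E'
from h import *
st();go([.40,-.3,.33],frame([0,0,-1],[1,0,0]))
E
```

```text
time: 45.65
tcp_pos: [0.551, -0.4299, 0.0154]
eef_rot: [0.389, 0.589, -0.041, 0.707]
contact_force: [-1.0, 0.1, -0.9]
gripper_width: 0.0181
45.65 [ 0.551  -0.4299  0.0154] rot cols [[0.303, 0.4, -0.865], [0.516, 0.694, 0.502], [0.801, -0.599, 0.003]] F [-1.   0.1 -0.9] w 0.0181 q [ 1.02  1.3  -0.56  1.    0.02  0.99  0.17]
time: 46.85
tcp_pos: [0.4401, -0.3404, 0.2781]
eef_rot: [0.385, 0.587, -0.043, 0.711]
contact_force: [0.2, 0.6, -2.5]
gripper_width: 0.0182
46.85 [ 0.4401 -0.3404  0.2781] rot cols [[0.308, 0.391, -0.867], [0.513, 0.7, 0.497], [0.802, -0.598, 0.015]] F [ 0.2  0.6 -2.5] w 0.0182 q [ 1.19  0.76 -0.65  1.46 -0.1   1.04  0.09]
target tcp [ 0.4  -0.3   0.33] shift now-axes [-41.6  33.5 -55.6] | 77 mm; turn [-0.622  0.181 -0.498] =46.8deg ; shift new-axes [-51.9  40.4 -40.1]
```

```bash
python3 -m inch '{"delta_pos":[[-15,10,-15],[-15,10,-20],[-15,10,-20],[0,0,0],[0,0,0],[0,0,0],[0,0,0],[0,30,0],[0,35,0],[0,35,0],[0,35,0],[0,35,0],[0,35,0],[0,35,10],[0,35,12],[0,35,15],[0,35,20],[0,35,25],[0,20,20],[0,0,0]],"turn":[[-0.09,0.026,-0.071],[-0.09,0.026,-0.071],[-0.09,0.026,-0.071],[-0.09,0.026,-0.071],[-0.09,0.026,-0.071],[-0.09,0.026,-0.071],[-0.09,0.026,-0.071],[0,0,0],[0,0,0],[0,0,0],[0,0,0],[0,0,0],[0,0,0],[0,0,0],[0,0,0],[0,0,0],[0,0,0],[0,0,0],[0,0,0],[0,0,0]],"fingers":[0,0,0,0,0,0,0,0,0,0,0,0,0,0,0,0,0,0,0,0]}'
python3 - <<'E'
from h import *
st();go([.50,.16,.35],frame([0,0,-1],[1,0,0]))
E
```

```text
time: 48.85
tcp_pos: [0.49, 0.1191, 0.3396]
eef_rot: [-0.021, 0.701, -0.005, 0.713]
contact_force: [-0.3, -0.1, -0.3]
gripper_width: 0.0179
48.85 [0.49   0.1191 0.3396] rot cols [[0.018, -0.036, -0.999], [-0.023, 0.999, -0.037], [1.0, 0.024, 0.017]] F [-0.3 -0.1 -0.3] w 0.0179 q [ 0.04  0.53 -0.66  1.53  0.38  1.2  -0.67]
target tcp [0.5  0.16 0.35] shift now-axes [-11.7  40.2  11.1] | 43 mm; turn [0.024 0.017 0.036] =2.7deg ; shift new-axes [-10.4  40.9  10. ]
```

```bash
python3 -m inch '{"delta_pos":[[-5,20,25],[-5,20,25],[0,0,25],[0,0,15],[0,0,0],[0,0,0],[0,0,0],[0,0,0],[0,0,0],[0,0,0],[0,0,0],[0,0,0],[0,0,0]],"turn":[[0.024,0.017,0.036],[0,0,0],[0,0,0],[0,0,0],[0,0,-0.131],[0,0,-0.131],[0,0,-0.131],[0,0,-0.131],[0,0,-0.131],[0,0,-0.131],[0,0,-0.131],[0,0,-0.131],[0,0,0]],"fingers":[0,0,0,0,0,0,0,0,0,0,0,0,0]}'
python3 - <<'E'
from h import *
st();T=np.radians(30);r=frame([0,-np.cos(T),-np.sin(T)],[1,0,0])
go([.583,.083,.24],r,True)
p,d,c=shot("top","t6");P=cloud(d,c);Z=P[...,2]
b=np.zeros_like(Z,bool);b[165:270,215:300]=1
a=P[b&(Z>.068)&(Z<.085)&(P[...,1]>-.01)&(P[...,1]<.14)];print(len(a),cv2.minAreaRect((a[:,:2]*1000).astype(np.float32)))
E
```

```text
time: 50.15
tcp_pos: [0.5795, 0.1592, 0.3636]
eef_rot: [-0.357, 0.604, -0.372, 0.607]
contact_force: [-0.6, 1.0, -1.2]
gripper_width: 0.018
50.15 [0.5795 0.1592 0.3636] rot cols [[-0.007, -0.884, -0.468], [0.021, 0.468, -0.883], [1.0, -0.016, 0.015]] F [-0.6  1.  -1.2] w 0.018 q [-0.68  1.02 -0.03  0.82  0.87  2.01 -0.64]
target tcp [0.583  0.0668 0.2306] shift now-axes [143.8  74.3   3. ] | 162 mm; turn [-0.021 -0.007  0.036] =2.4deg ; shift new-axes [146.5  68.9   3.5]
361 ((526.8746948242188, 58.391563415527344), (149.52244567871094, 88.23028564453125), 0.06525538116693497)
```

```bash
python3 -m inch '{"delta_pos":[[15,10,1],[18,10,1],[18,10,1],[18,8,0],[18,8,0],[18,8,0],[18,8,0],[14,6,0],[8,4,0],[0,0,0]],"turn":[[0,0,0],[0,0,0],[-0.02,-0.007,0.03],[0,0,0],[0,0,0],[0,0,0],[0,0,0],[0,0,0],[0,0,0],[0,0,0]],"fingers":[0,0,0,0,0,0,0,0,0,0]}'
python3 - <<'E'
from h import *
st();T=np.radians(30);r=frame([0,-np.cos(T),-np.sin(T)],[1,0,0])
go([.583,.083,.22],r,True);held("sx4")
E
```

```text
time: 51.2
tcp_pos: [0.5853, 0.066, 0.2349]
eef_rot: [-0.325, 0.618, -0.344, 0.629]
contact_force: [-1.0, 0.4, -0.4]
gripper_width: 0.0184
51.2 [0.5853 0.066  0.2349] rot cols [[0.001, -0.833, -0.553], [0.031, 0.553, -0.833], [1.0, -0.016, 0.026]] F [-1.   0.4 -0.4] w 0.0184 q [-0.52  1.01 -0.09  1.24  0.84  1.6  -0.91]
target tcp [0.583  0.0668 0.2106] shift now-axes [12.8 20.5 -3. ] | 24 mm; turn [-0.031  0.    -0.063] =4.0deg ; shift new-axes [11.4 21.4 -2.3]
grasp [0.5853 0.0816 0.2452] n 131 axis at z 0.185 [0.5856 0.0847] lean [-0.033 -0.052] bottom z 0.1505231091556935 tip xy [0.5867 0.0865]
```

```bash
python3 -m inch '{"delta_pos":[[0,0,0],[6,10,-2],[6,10,-1],[0,0,0],[0,0,0]],"turn":[[-0.031,0,-0.063],[0,0,0],[0,0,0],[0,0,0],[0,0,0]],"fingers":[0,0,0,0,0]}'
python3 - <<'E'
from h import *
st();T=np.radians(30);r=frame([0,-np.cos(T),-np.sin(T)],[1,0,0])
held("sx5")
go([.583,.083,.105],r,True)
E
```

```text
time: 51.75
tcp_pos: [0.583, 0.0679, 0.2126]
eef_rot: [-0.35, 0.612, -0.352, 0.616]
contact_force: [0.1, -0.3, -0.7]
gripper_width: 0.0182
51.75 [0.583  0.0679 0.2126] rot cols [[0.003, -0.862, -0.507], [0.006, 0.507, -0.862], [1.0, -0.0, 0.007]] F [ 0.1 -0.3 -0.7] w 0.0182 q [-0.54  1.07 -0.07  1.24  0.86  1.61 -0.93]
grasp [0.5829 0.084  0.2221] n 125 axis at z 0.162 [0.5817 0.084 ] lean [0.002 0.002] bottom z 0.12684607074021298 tip xy [0.5816 0.0839]
target tcp [0.583  0.0668 0.0956] shift now-axes [ 60.2 100.2  -0.7] | 117 mm; turn [-0.006  0.003 -0.008] =0.6deg ; shift new-axes [ 59.4 100.7   0. ]
```

```bash
python3 -m inch '{"delta_pos":[[6,10,0],[8,13,0],[8,13,0],[8,13,0],[8,13,0],[8,13,0],[6,10,0],[3,5,0],[2,4,0],[0,0,0]],"turn":[[0,0,0],[0,0,0],[0,0,0],[0,0,0],[0,0,0],[0,0,0],[0,0,0],[0,0,0],[0,0,0],[0,0,0]],"fingers":[0,0,0,0,0,0,0,0,0,0]}'
python3 - <<'E'
from h import *
st();T=np.radians(30);r=frame([0,-np.cos(T),-np.sin(T)],[1,0,0])
go([.583,.083,.105],r,True)
E
```

```text
time: 52.8
tcp_pos: [0.5847, 0.064, 0.0969]
eef_rot: [-0.351, 0.609, -0.356, 0.615]
contact_force: [-0.2, 0.8, -1.1]
gripper_width: 0.0185
52.8 [0.5847 0.064  0.0969] rot cols [[0.004, -0.866, -0.499], [0.01, 0.499, -0.866], [1.0, -0.002, 0.011]] F [-0.2  0.8 -1.1] w 0.0185 q [-0.54  1.24 -0.07  1.24  0.88  1.49 -1.06]
target tcp [0.583  0.0668 0.0956] shift now-axes [-1.8  2.5 -1.7] | 3 mm; turn [-0.01   0.004  0.001] =0.6deg ; shift new-axes [-1.8  2.5 -1.7]
```

```bash
python3 -m inch '{"delta_pos":[[0,0,0],[0,0,0],[0,0,0],[0,0,0],[0,0,0],[-15,0,0],[-25,0,0],[-30,0,0],[-30,0,0],[-20,-15,0],[-10,-20,0],[0,0,0],[0,0,0]],"turn":[[0,0,0],[0,0,0],[0,0,0],[0,0,0],[0,0,0],[0,0,0],[0,0,0],[0,0,0],[0,0,0],[0,0,0],[0,0,0],[0,0,0],[0,0,0]],"fingers":[45,45,45,45,45,45,45,45,45,45,45,45,45]}'
python3 - <<'E'
from h import *
st()
p,d,c=shot("scene","s5");cv2.imwrite("pics/s5c.png",cv2.resize(p[140:320,200:440],None,fx=3,fy=3,interpolation=2));P=cloud(d,c).reshape(-1,3)
for x,y in((.471,.033),(.471,.083),(.583,.083)):
  m=(np.hypot(P[:,0]-x,P[:,1]-y)<.02)&(P[:,2]>.085)&(P[:,2]<.16);print(m.sum(),P[m].mean(0),np.percentile(P[m][:,2],98))
p,d,c=shot("top","t7");P=cloud(d,c);Z=P[...,2]
b=np.zeros_like(Z,bool);b[165:270,215:300]=1
a=P[b&(Z>.068)&(Z<.085)&(P[...,1]>-.01)&(P[...,1]<.14)];print(len(a),cv2.minAreaRect((a[:,:2]*1000).astype(np.float32)))
E
```

```text
time: 54.1
tcp_pos: [0.5824, 0.1677, 0.1992]
eef_rot: [-0.35, 0.61, -0.354, 0.616]
contact_force: [0.4, -0.2, -0.9]
gripper_width: 0.0381
54.1 [0.5824 0.1677 0.1992] rot cols [[0.004, -0.864, -0.504], [0.009, 0.504, -0.864], [1.0, -0.001, 0.01]] F [ 0.4 -0.2 -0.9] w 0.0381 q [-0.66  1.18 -0.08  0.96  0.81  1.79 -0.89]
96 [0.46695412 0.02518313 0.10833029] 0.130160162630957
89 [0.46874282 0.0717588  0.10841721] 0.13008992629628616
86 [0.58084177 0.07391258 0.10814349] 0.12948847771132016
357 ((526.8704223632812, 58.44889831542969), (87.90194702148438, 149.65216064453125), 89.9629898071289)
```

View pics/s5c.png

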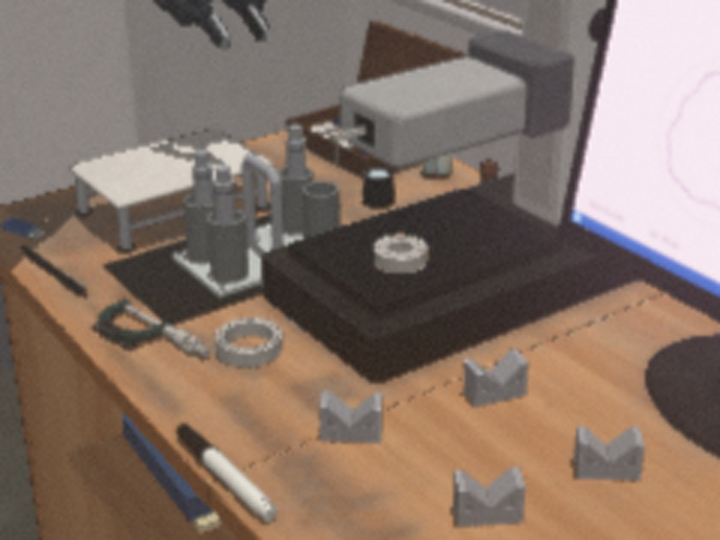

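View pics/t7.png

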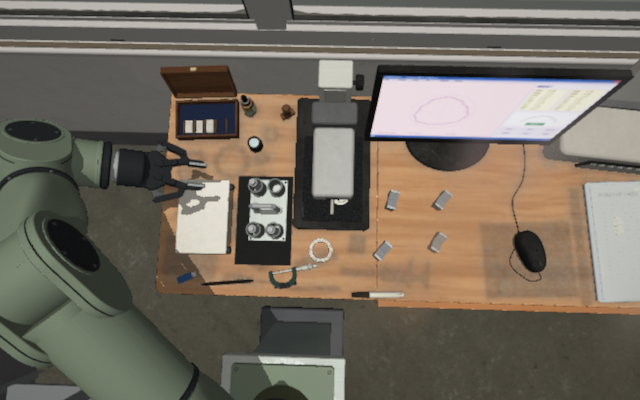

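All three shafts stand in the tubes at (255,186), (255,230) and (274,230). The four rests are empty, the loupe (255,144) and ring (320,250) are unmoved, and the arm is clear.

```bash
python3 -c "from bench import sign_off;print(sign_off())"
```

```text
the job is handed in; nothing more can be done
None
```

I moved the carrier by its handle from the stand to the mat and stood all three shafts that were present upright in three of its tubes. The fourth V-rest was empty from the start. I handed the job in at about 54 s on the clock, and no verdict was reported.

**Last checks**
- **Shafts:** depth readings put the shaft tops at 129–130 mm above the desk, against 130.5 mm expected when seated. The last pictures show all four V-rests empty.
- **Carrier:** its centre is about 28 mm from the mat's centre, inside the 50 and 65 mm limits. I set it down close to the mat's centre. It was about 25 mm off that spot at my first look after letting go, either from the knock or from my releasing it. It has not moved since.
- **Bystanders:** the loupe and the sample ring look unmoved in the last top view.
- **Arm:** the gripper is clear of everything and the measured forces are about zero.

**What disagreed**
- **Set-down:** the wrist force still showed nearly the carrier's full weight when I released it. I judged that it was down from the depth readings, which put the plate top at about 11 mm and the rims at about 77 mm.
- **Last shaft:** while I was turning it upright, joint 6 came to 2.01 of its 2.02 rad limit. No limit trip was reported.

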